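# Load the vial rack through the spring doors of the drying chamber

## Robot

A 6-joint arm with a two-finger parallel gripper is mounted at the origin on the work surface. World frame = base frame: x ahead of the robot, y to its left, z up, the work surface at z = 0. Lengths are in m, angles in rad, forces in N, time in s.
With the tool pointing down it reaches from about 0.4 to 0.825 m from the base axis. Payload 7 kg.
Tool frame: the origin (TCP) lies at the very end of the fingers, on their centre line; the grasp point (between the pads) lies 19 mm behind it (tcp_to_grasp is the distance from the TCP to the grasp point, in m); x points along the fingers, z is the direction in which the jaws open and shut, and the axes are right-handed (so a half turn about x gives the same grasp; the last joint's range is limited). The gripper opens to 88 mm and grips with 3 to 60 N. Pads are 19 mm wide; open, the fingers measure 130 mm over their backs; the gripper's body (78 mm by 193 mm) begins 47 mm behind the grasp point.
Start: joints at [-0.92, 0.359, 0.012, 0, -1.224, -0.288], TCP at [0.24, -0.631, 0.227] pointing down, gripper open.
Joint ranges: [-3.07, 3.07], [-1.43, 2.12], [-1.02, 1.25], [-3.03, 1.67], [-3.05, -0], [-3.03, 3.03]. Speed limits (rad/s): [2.39, 2.39, 3.01, 3.14, 3.14, 3.14].

## Interface

Orientations are given as [roll, pitch, yaw] about the fixed x, y, z axes, in that order (R = Rz(yaw) Ry(pitch) Rx(roll)).
In Python, from station import get_state, grab_frame, job_done, tcp_to_grasp gives the robot as it stands. The module is installed in compiled form; this text tells all that it offers.
- The arm moves only by the shell command python3 -m crank 'ROWS' [FORCE]. ROWS is JSON, a list of rows, each a list of 7 numbers: the shift along the tool's x, y, z in m, then the turn, a rotation vector about the tool's x, y, z in rad, then the opening, from 0 (shut) to 1 (fully open). In form: [[x, y, z, wx, wy, wz, fingers], ...]. A call has 1 to 10 rows; each row is the pose to reach, as a shift and turn from the pose commanded when the call began, along the tool's axes at that moment; what a row does not reach only later rows make up. A row lasts 1/8 s, in which the tool goes at most 62.5 mm and 10.7 degrees, less where a joint would pass 70% of its speed; a pose out of reach is approached as far as the arm can. A call with a gripper value outside its range is refused whole. The fingers move at their own pace and stop on an object; FORCE is the grip in N (left out, the last holds). Time passes only in rows, so rows that repeat a pose let the fingers close. It gives the time, the measured TCP pose, the force and the opening at its end, in the units of the state.
- get_state(): the state, without advancing time (a new reading comes with each control period).
- grab_frame(name): name is "scene" or "top" or "wrist"; returns a dict with "pixels" (384x512x3 uint8, red, green, blue), "vfov" (degrees; the focal length in pixels is half the picture's height over the tangent of half this angle, whatever the lens; pixels are square), "cx", "cy" (the principal point, pixels), "k1" (the pictures are not rectified: a ray, as slopes to the right and down, at radius r is drawn at 1 + k1 r^2 times it, then the intrinsics apply), "extrinsics" (4x4, takes a point from world to camera coordinates). Camera axes: x right, y up, looking along -z (the intrinsics and any distortion apply to the point x, -y, -z); pixel columns grow to the right and rows downward; lengths in m; the calibration is good to about 2 mm. A picture is of the moment at which its call begins. There is no depth.
- job_done(): hands the job in, once; it reports no verdict.
The state is a dict: "t": time; "q": joint angles; "qd": joint speeds; "joint_efforts": joint torques, N m; "eef_pos": TCP position; "ee_rot": TCP orientation; "force": force on the tool from outside, world axes, zero at the start; "moment": the same for the moment, N m; "width": finger opening in m.
Only numpy, scipy, OpenCV 4.12 (cv2) and the standard library are available. Lean on these libraries where they do the work, as an engineer would, in place of code of your own. Each camera call takes 0.05 s, during which the arm holds its last target.

## Task

Load the vial rack into the drying chamber: line it up on the loading shelf, vials upright, and push it lug-end last through the two spring doors until its nose meets the sprung stop inside and presses it in about 8 mm (half its travel), held there for a moment; do not bottom the stop out. Then draw back so that both doors close fully behind the rack, and leave the bottle, beaker and jar where they stand.

Things in the scene. Friction and masses are not known exactly. Their poses are not given: they have to be found in the camera images.
- chamber: Low bench-top drying chamber with loading shelf, fixed. Origin on the bench at the middle of the doorway; x = loading direction (inwards), y left of it, z up. Dark steel slide floor 12 mm above the bench, 190 mm wide, from x = -245 (shelf) to 275 mm. Clear walls and roof from x = 0 to 215; white housing 120 mm high from 215 to 275 mm. Chamber x, y, z below are in this frame, from the bench.
- doorway (a point): Middle of the doorway on the slide floor (chamber x = 0, y = 0, z = 12 mm), axes as the chamber's. Doorway 60 mm wide; front wall 4 mm thick (x = -4 to 0). Underside of lintel and roof 85 mm, their top 88.5 mm above the bench, so inside only fingers tilted forward (about 40 to 45 degrees from straight down) can follow the rack.
- funnel (a point): Middle of the funnel's mouth on the slide floor (chamber x = -54 mm). Two steel rails 24 mm high, about 105 mm apart here, narrowing to 60 mm at the doorway. Behind it the shelf is bare. Inside the chamber two guides 54 mm apart stand from x = 51 to 136 mm.
- rack: White vial rack, loose, 0.2 to 0.4 kg, on the loading shelf. Origin at the centre of its underside, x to its nose, z up. Tray 100 x 48 x 22 mm (x -50 to 50, y -24 to 24); at the back a push lug 16 mm wide, 22 mm high, from x = -64 to -50. Eight capped vials fixed in it, tops 50 mm above the underside. Starts roughly facing the doorway, skewed and off-centre.
- leaf_l (a joint): Left spring door leaf (28.5 mm wide, 66 mm high, grey), hinged on the doorway's upright edge at y = +30 mm: 0 closed, grows as it swings inwards, to 1.45 rad. A weak spring (under 1 N at its edge) closes it; it never opens outwards. A lug whose back is 21 mm or more inside the doorway clears both leaves.
- leaf_r (a joint): Right spring door leaf, mirror image of the left one (hinge at y = -30 mm): 0 closed, to 1.45 rad.
- plunger (a joint): How far the sprung stop's rubber plunger (36 mm wide, 15 to 33 mm above the bench, on the lane's axis) is pressed in, m: 0 free, 0.016 bottomed out. Its free face is somewhere from 136 to 146 mm inside the doorway, different each time: feel for it. Spring: 4 N at once, then 0.5 N per mm (about 8 N at 8 mm); it pushes the rack back as the pusher withdraws.
- reagent: Green reagent bottle with white cap, 60 mm across, 130 mm high, on the bench beside the shelf, a bystander. Origin at the centre of its foot.
- beaker: Empty beaker, 70 mm across, 85 mm high, on the bench beside the chamber, a bystander. Origin at the centre of its foot.
- jar: Low amber jar with white cap, 56 mm across, 60 mm high, on the bench beyond the chamber's white housing, a bystander. Origin at the centre of its foot.
Not all that is in view belongs to the job. Leave any blue look-alike of the rack alone.

How it is judged:
By the outcome, as a careful person would: the job done as asked, in the order asked, and still so for the second after the job is handed in, with the robot touching nothing.
It also fails if it takes over 72 s, if anything falls off the work surface, if the arm or the gripper's body presses on something with over 40 N, if the wrist force passes 120 N, or if a joint passes its speed limit or range.

## Working session

There is one attempt and no reset: what is moved stays moved. The work goes in short steps, Python scripts to look and compute and a shell command to move; the robot and the scene stay as the last step left them, time stands still between calls to the robot, and variables do not carry over. Pictures are saved under pics/ and viewed, and the job is handed in when it is done.

```bash
mkdir -p pics
cat > h.py <<'E'
import numpy as np, cv2
from station import get_state, grab_frame
def save(n,name):
    f=grab_frame(n); cv2.imwrite('pics/'+name+'.png',f['pixels'][:,:,::-1]); np.savez('pics/'+name,**{k:v for k,v in f.items()}); return f
def load(name): return dict(np.load('pics/'+name+'.npz'))
def foc(f): return f['pixels'].shape[0]/2/np.tan(np.radians(float(f['vfov']))/2)
def ray(f,u,v):
    F=foc(f); K=np.array([[F,0,float(f['cx'])],[0,F,float(f['cy'])],[0,0,1]])
    p=cv2.undistortPoints(np.array([[[u,v]]],float),K,np.array([float(f['k1']),0,0,0,0]))[0,0]
    E=f['extrinsics']; R=E[:3,:3]; t=E[:3,3]
    d=R.T@np.array([p[0],-p[1],-1]); return -R.T@t,d/np.linalg.norm(d)
def onz(f,u,v,z):
    o,d=ray(f,u,v); return o+d*(z-o[2])/d[2]
def proj(f,P):
    E=f['extrinsics']; c=E[:3,:3]@np.array(P)+E[:3,3]; x,y=c[0]/-c[2],-c[1]/-c[2]; s=1+float(f['k1'])*(x*x+y*y); F=foc(f)
    return np.array([F*x*s+float(f['cx']),F*y*s+float(f['cy'])])
def tri(f1,a,f2,b):
    o1,d1=ray(f1,*a);o2,d2=ray(f2,*b)
    s=np.linalg.lstsq(np.c_[d1,-d2],o2-o1,rcond=None)[0]
    p,q=o1+s[0]*d1,o2+s[1]*d2
    return (p+q)/2,np.linalg.norm(p-q)
E
python3 - <<'E'
from h import *
for n in("scene","top","wrist"):
    f=save(n,n+'0'); print(n,f['vfov'],f['cx'],f['cy'],f['k1'],np.round(f['extrinsics'],3).tolist())
s=get_state()
for k in s: print(k,s[k])
E
```

```text
scene 47.63141426407084 258.9615560673621 192.55010524760596 0.05670613507302153 [[0.845, 0.534, -0.013, -0.521], [-0.312, 0.514, 0.799, 0.09], [0.434, -0.671, 0.601, -1.378], [0.0, 0.0, 0.0, 1.0]]
top 55.31289619047145 260.2650042050723 189.88112458208855 0.01353822906647615 [[0.0, -1.0, 0.01, 0.09], [0.991, 0.002, 0.138, -0.537], [-0.138, 0.01, 0.99, -0.948], [0.0, 0.0, 0.0, 1.0]]
wrist 68.87425905145305 256.07927658019037 199.3541106709944 -0.009558100752447016 [[-0.356, 0.935, 0.001, 0.675], [-0.891, -0.339, -0.301, 0.037], [-0.281, -0.108, 0.953, -0.391], [0.0, 0.0, 0.0, 1.0]]
t 0.15
q [-9.19873696e-01  3.59230677e-01  1.12602317e-02 -2.33935350e-04
 -1.22412164e+00 -2.88083634e-01]
qd [ 2.04240950e-04 -2.58497761e-03  2.69139260e-03  1.47967485e-03
 -7.46103096e-04  6.40733561e-05]
joint_efforts [-1.20371464e-03 -5.83275318e+01  2.93291903e+01  7.00118423e+00
  8.74811289e-03 -1.12664225e-04]
eef_pos [ 0.2393968  -0.63071458  0.22583231]
ee_rot [0.11996807 1.56948203 2.05352377]
force [-0.3911694  -0.27927093 -0.98608477]
moment [0.04466937 0.01378618 0.00636497]
width 0.08732515086871365
```

View pics/scene0.png

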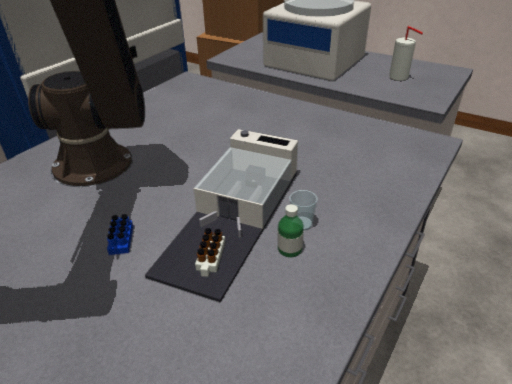

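View pics/top0.png

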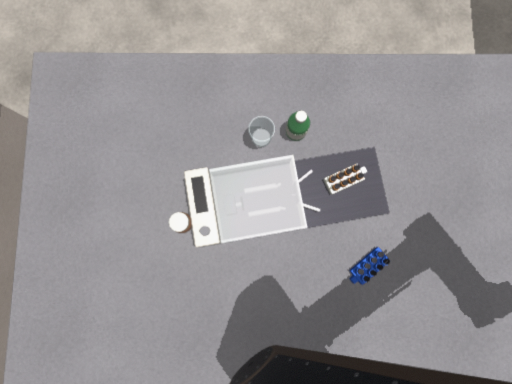

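View pics/wrist0.png

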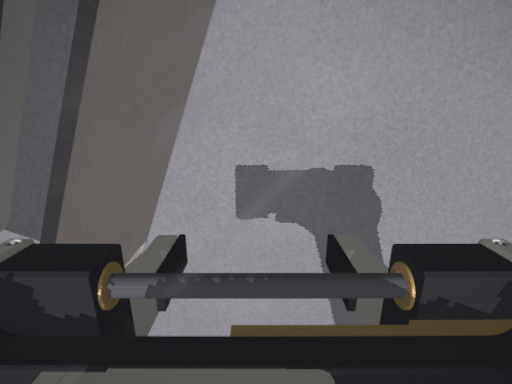

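Candidates for the rack: the white tray with brown-capped vials at top (346,179) / scene (209,252), and the blue look-alike at top (370,266) / scene (120,235). By the description I choose the white one; checking it in a close crop.

Run:
```python
from h import *
a=load('top0')['pixels'][:,:,::-1]
cv2.imwrite('pics/topcrop.png',cv2.resize(a[140:255,180:395],None,fx=3.7,fy=3.7,interpolation=cv2.INTER_CUBIC))
a=load('scene0')['pixels'][:,:,::-1]
cv2.imwrite('pics/scenecrop.png',cv2.resize(a[125:295,150:330],None,fx=3.5,fy=3.5,interpolation=cv2.INTER_CUBIC))
cv2.imwrite('pics/rackcrop.png',cv2.resize(load('top0')['pixels'][155:205,315:380,::-1],None,fx=9,fy=9,interpolation=cv2.INTER_CUBIC))
```

```text
(no output)
```

View pics/topcrop.png

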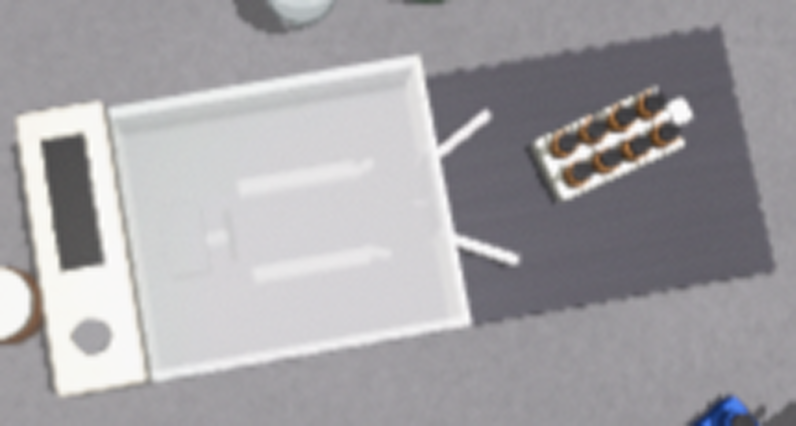

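View pics/scenecrop.png

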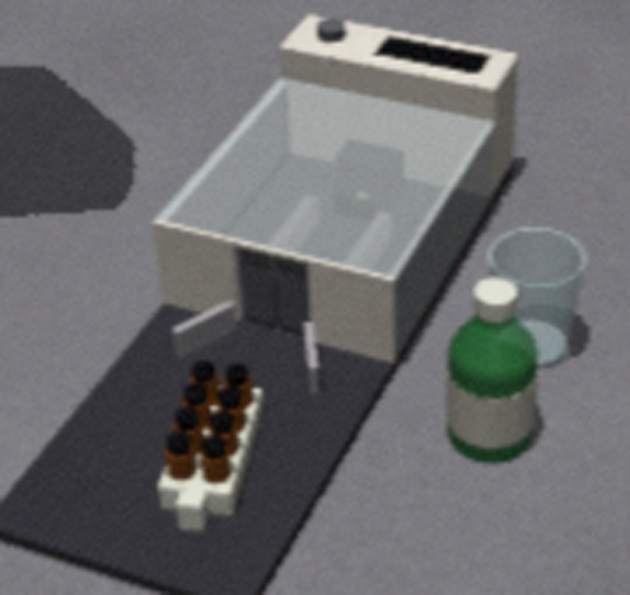

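View pics/rackcrop.png

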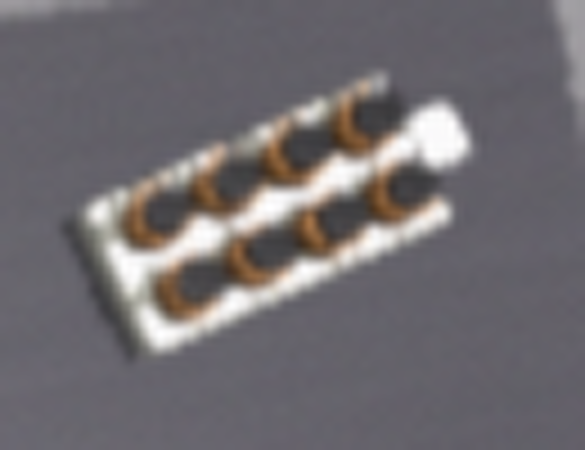

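```bash
cat > fit.py <<'E'
from h import *
from scipy.optimize import least_squares
f=load('top0')
def px(u,v): return ((u+.5)/3.7-.5+180,(v+.5)/3.7-.5+140)
obs=[((720,28),-245,-95,12),((773,270),-245,95,12),
((18,115),275,'-w',120),((58,393),275,'w',120),((103,102),215,'-w',120),((148,380),215,'w',120),
((488,115),-54,-53.5,36),((517,260),-54,53.5,36),((418,58),-4,'-v',88.5),((468,325),-4,'v',88.5)]
W=[onz(f,*px(*o[0]),o[3]/1000)[:2] for o in obs]
def pt(p,o):
    y={'w':p[3],'-w':-p[3],'v':p[4],'-v':-p[4]}.get(o[2],None)
    y=o[2]/1000 if y is None else y
    x=o[1]/1000;c,s=np.cos(p[2]),np.sin(p[2])
    return np.array([p[0]+c*x-s*y,p[1]+s*x+c*y])
r=least_squares(lambda p:np.concatenate([pt(p,o)-w for o,w in zip(obs,W)]),[.55,0,1.6,.095,.095])
if __name__=='__main__':
    print(r.x, np.round(r.fun.reshape(-1,2)*1000,1).tolist())
P=r.x
def w2c(X):
    c,s=np.cos(P[2]),np.sin(P[2]);d=np.array(X[:2])-P[:2]
    return np.array([c*d[0]+s*d[1],-s*d[0]+c*d[1]])
def c2w(x,y):
    c,s=np.cos(P[2]),np.sin(P[2]); return P[:2]+[c*x-s*y,s*x+c*y]
E
python3 fit.py
python3 - <<'E'
from fit import *
def q(u,v): return ((u+.5)/9-.5+315,(v+.5)/9-.5+155)
for n,u,v in [('nose-r',85,210),('nose-l',150,350),('back-r',383,75),('back-l',448,212),('lugend-r',443,100),('lugend-l',470,150)]:
    print(n,np.round(w2c(onz(f,*q(u,v),.034))*1000,1))
for n,u,v in [('n1',160,213),('n2',195,283),('b1',377,115),('b2',408,188)]:
    print(n,np.round(w2c(onz(f,*q(u,v),.062))*1000,1))
for n,u,v,z in [('reagentcap',301,116,.13),('beaker',262,128,.085),('jar',179,222,.06)]:
    print(n,np.round(onz(f,u,v,z),3),np.round(w2c(onz(f,u,v,z))*1000,1))
# verify in scene
g=load('scene0')
for x,y,z in [(-245,-95,12),(-245,95,12),(-4,95,88),(-4,-95,88),(275,95,120),(275,-95,120),(0,30,12),(0,-30,12)]:
    p=proj(g,[*c2w(x/1000,y/1000),z/1000]); print(x,y,np.round((p-[150,125])*3.5))
E
```

```text
[ 0.5272539  -0.00535778  1.7441514   0.09322538  0.0939754 ] [[1.5, -1.0], [-2.1, -2.4], [-1.1, 3.2], [-1.4, 2.2], [0.3, 0.5], [0.7, 1.2], [-0.3, -0.9], [0.7, -0.4], [0.7, -0.8], [0.9, -1.4]]
nose-r [-83.1 -29.1]
nose-l [-93.9  15.9]
back-r [-180.2  -54.4]
back-l [-190.7   -9.8]
lugend-r [-196.5  -43.7]
lugend-l [-201.3  -27.3]
n1 [-98.6 -20.6]
n2 [-104.5    1.4]
b1 [-167.2  -38.4]
b2 [-171.6  -15.5]
reagentcap [ 0.711 -0.01   0.13 ] [ -36.5 -179.7]
beaker [0.693 0.087 0.085] [  61.9 -179.5]
jar [0.449 0.301 0.06 ] [314.9  23.8]
-245 -95 [244. 607.]
-245 95 [-20. 522.]
-4 95 [152. 220.]
-4 -95 [392. 279.]
275 95 [308.  10.]
275 -95 [520.  51.]
0 30 [241. 317.]
0 -30 [314. 336.]
```

The crop confirms the white tray with eight brown vials and lug at right (crop 443,130), nose towards the doorway. In chamber coordinates the rack is at about (-137,-19) mm, yaw 14.7°. I'll take the lug with tilted fingers, straighten the rack, slide it into the lane, then push it with closed fingers.

```bash
cat > mv.py <<'E'
from fit import *
from scipy.spatial.transform import Rotation as Ro
def cur():
    s=get_state(); return np.array(s['eef_pos']),Ro.from_euler('xyz',s['ee_rot']),s
def target(x,y,z,tilt,yaw,flip=1):
    "chamber mm, deg; yaw rel. to chamber"
    p=np.array([*c2w(x/1000,y/1000),z/1000]); a=P[2]+np.radians(yaw); t=np.radians(tilt)
    h=np.array([np.cos(a),np.sin(a),0]); X=np.sin(t)*h+[0,0,-np.cos(t)]
    Z=flip*np.array([-np.sin(a),np.cos(a),0]); return p,Ro.from_matrix(np.c_[X,np.cross(Z,X),Z])
def delta(*a,**k):
    p0,R0,s=cur(); p,R=target(*a,**k)
    d=R0.inv().apply(p-p0); w=(R0.inv()*R).as_rotvec()
    print('shift',np.round(d,4),'rot',np.round(w,4),'|d|',round(np.linalg.norm(d),3),'deg',round(np.degrees(np.linalg.norm(w)),1))
def where():
    p,R,s=cur(); c=w2c(p)*1000; X=R.as_matrix()[:,0]; 
    print('t',round(s['t'],2),'chamber',np.round(c,1),'z',round(p[2]*1000,1),'tilt',round(np.degrees(np.arccos(-X[2])),1),'yaw',round(np.degrees(np.arctan2(X[1],X[0])-P[2]),2),'width',round(s['width']*1000,1))
    F=s['force']; print('F chamber', np.round(np.r_[w2c(P[:2]+F[:2]),F[2]],2), 'q',np.round(s['q'],2))
E
python3 - <<'E'
from mv import *
where()
a=np.radians(14.7); o=np.array([-137,-19.3]); d=np.array([np.cos(a),np.sin(a)])
g=o-60*d; print(g)
for fl in (1,-1): delta(g[0]-60,g[1]-20,140,45,14.7,fl)
E
```

```text
t 0.15 chamber [-566.3  391.4] z 225.8 tilt 0.1 yaw 17.73 width 87.3
F chamber [-0.21  0.43 -0.99] q [-0.92  0.36  0.01 -0.   -1.22 -0.29]
[-195.03606517  -34.52547668]
shift [ 0.086  -0.4966  0.2217] rot [-1.5452 -0.6388 -0.5974] |d| 0.551 deg 101.7
shift [ 0.086  -0.4966  0.2217] rot [ 1.4197 -0.587   0.6277] |d| 0.551 deg 95.1
```

```bash
python3 -m crank '[[0.009,-0.05,0.022,0.14,-0.059,0.063,0.5],[0.017,-0.1,0.044,0.28,-0.118,0.126,0.5],[0.026,-0.15,0.066,0.43,-0.176,0.188,0.5],[0.034,-0.2,0.089,0.57,-0.235,0.251,0.5],[0.043,-0.25,0.111,0.71,-0.294,0.314,0.5],[0.052,-0.3,0.133,0.85,-0.352,0.377,0.5],[0.06,-0.35,0.155,0.99,-0.411,0.44,0.5],[0.069,-0.4,0.177,1.14,-0.47,0.503,0.5],[0.078,-0.45,0.2,1.28,-0.528,0.565,0.5],[0.086,-0.497,0.222,1.42,-0.587,0.628,0.5]]' 20
python3 - <<'E'
from mv import *
where(); delta(-195-60,-34.5-20,140,45,14.7,-1)
E
```

```text
t: 1.4
eef_pos: [0.6267, -0.2454, 0.1393]
ee_rot: [1.575, 0.783, 2.0]
force: [-0.3, -0.4, -0.3]
width: 0.0436
t 1.4 chamber [-253.6  -56.5] z 139.3 tilt 45.1 yaw 14.67 width 43.6
F chamber [-0.31  0.31 -0.35] q [-0.4   0.82  0.59 -0.54 -1.92 -2.35]
shift [-0.0011 -0.0001 -0.0023] rot [-0.0051  0.0004 -0.0023] |d| 0.003 deg 0.3
```

Run:
```python
from mv import *
f=save('wrist','wrist1')
a=np.radians(14.7); o=np.array([-137,-19.3])
for x,y,z in [(-64,-8,34),(-64,8,34),(-50,-24,34),(-50,24,34),(50,24,34),(50,-24,34)]:
    c=o+[np.cos(a)*x-np.sin(a)*y,np.sin(a)*x+np.cos(a)*y]
    print(x,y,np.round(proj(f,[*c2w(*(c/1000)),z/1000]),1))
```

```text
-64 -8 [257.9 224.8]
-64 8 [242.7 224.9]
-50 -24 [272.7 212.7]
-50 24 [228.1 212.9]
50 24 [231.6 139.7]
50 -24 [270.2 139.5]
```

View pics/wrist1.png

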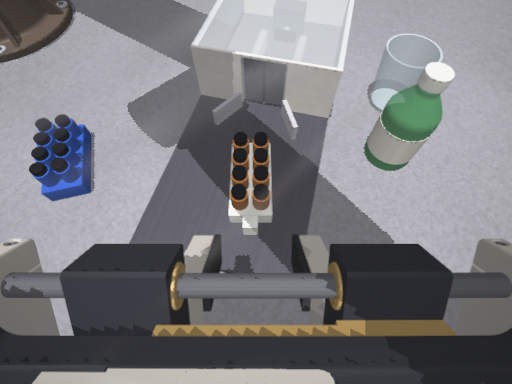

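The wrist view shows the rack's lug at about (250,225), where predicted, centred between the fingers; the blue decoy is at (65,160) and the bottle at (410,120), both clear.

Run:
```python
from mv import *
a=np.radians(14.7); d=np.array([np.cos(a),np.sin(a)]); g=np.array([-137,-19.3])-60*d
where()
delta(*g,75,45,14.7,-1); delta(*g,22,45,14.7,-1)
```

```text
t 1.45 chamber [-249.8  -59.6] z 136.9 tilt 45.5 yaw 14.51 width 43.9
F chamber [ 5.32 -0.19 -3.27] q [-0.4   0.83  0.59 -0.54 -1.92 -2.36]
shift [ 0.0857 -0.0027 -0.0105] rot [-0.0125  0.0023 -0.0091] |d| 0.086 deg 0.9
shift [ 0.1228 -0.0405 -0.0101] rot [-0.0125  0.0023 -0.0091] |d| 0.13 deg 0.9
```

```bash
python3 -m crank '[[0,0,0,0,0,0,0.5],[0,0,0,0,0,0,0.5],[0,0,0,0,0,0,0.5]]'
python3 - <<'E'
from mv import *
a=np.radians(14.7); d=np.array([np.cos(a),np.sin(a)]); g=np.array([-137,-19.3])-60*d
where()
delta(*g,75,45,14.7,-1); delta(*g,22,45,14.7,-1)
E
```

```text
t: 1.82
eef_pos: [0.625, -0.2479, 0.1414]
ee_rot: [1.57, 0.788, 2.0]
force: [-0.7, 0.3, -0.7]
width: 0.0437
t 1.82 chamber [-255.7  -54.5] z 141.4 tilt 44.9 yaw 14.65 width 43.7
F chamber [ 0.38  0.67 -0.7 ] q [-0.4   0.82  0.59 -0.53 -1.92 -2.35]
shift [ 0.092  -0.0016 -0.004 ] rot [0.0001 0.0006 0.0025] |d| 0.092 deg 0.1
shift [ 0.1296 -0.039  -0.004 ] rot [0.0001 0.0006 0.0025] |d| 0.135 deg 0.1
```

```bash
python3 -m crank '[[0.03,-0.0005,-0.002,0,0,0,0.5],[0.06,-0.001,-0.003,0,0,0,0.5],[0.092,-0.002,-0.004,0,0,0,0.5],[0.102,-0.011,-0.004,0,0,0,0.5],[0.111,-0.02,-0.004,0,0,0,0.5],[0.12,-0.03,-0.004,0,0,0,0.5],[0.1296,-0.039,-0.004,0,0,0,0.5],[0.1296,-0.039,-0.004,0,0,0,0.5],[0.1296,-0.039,-0.004,0,0,0,0.5]]'
python3 - <<'E'
from mv import *
where()
save('wrist','wrist2');save('scene','scene2')
a=cv2.imread('pics/scene2.png')
cv2.imwrite('pics/s2c.png',cv2.resize(a[180:300,120:300],None,fx=4,fy=4,interpolation=cv2.INTER_CUBIC))
E
```

```text
t: 2.95
eef_pos: [0.5952, -0.1909, 0.0214]
ee_rot: [1.571, 0.787, 2.001]
force: [-0.9, 0.0, 0.5]
width: 0.0439
t 2.95 chamber [-194.5  -35. ] z 21.4 tilt 44.9 yaw 14.7 width 43.9
F chamber [0.17 0.89 0.45] q [-0.35  0.85  0.35 -0.53 -1.67 -2.25]
```

View pics/wrist2.png

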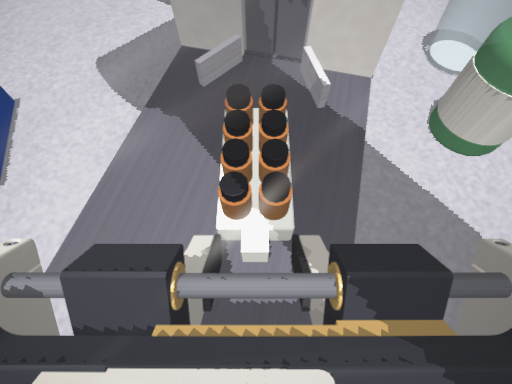

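View pics/s2c.png

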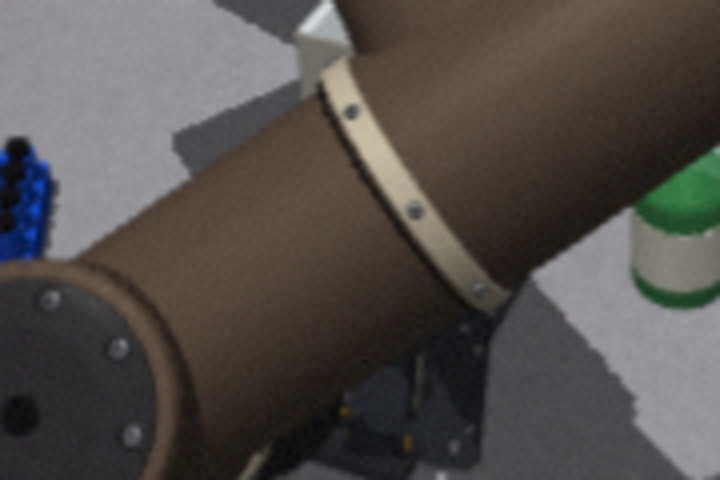

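The wrist view shows the lug at (255,245) between the fingertips (205 and 310). Closing.

```bash
python3 -m crank '[[0,0,0,0,0,0,0.1],[0,0,0,0,0,0,0.1],[0,0,0,0,0,0,0.1],[0,0,0,0,0,0,0.1],[0,0,0,0,0,0,0.1],[0,0,0,0,0,0,0.1]]' 20
python3 - <<'E'
from mv import *
where()
f=save('wrist','wrist3'); p,R,s=cur(); print(proj(f,p))
E
```

```text
t: 3.8
eef_pos: [0.5951, -0.1907, 0.0214]
ee_rot: [1.571, 0.787, 2.001]
force: [0.4, -0.3, 1.2]
width: 0.0156
t 3.8 chamber [-194.2  -34.8] z 21.4 tilt 44.9 yaw 14.7 width 15.6
F chamber [-0.31 -0.32  1.16] q [-0.35  0.85  0.35 -0.53 -1.67 -2.25]
[256.29238334 247.11533051]
```

View pics/wrist3.png

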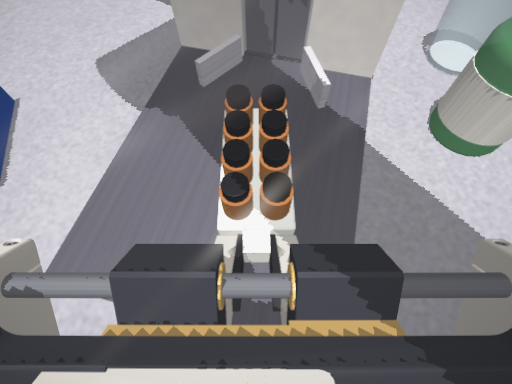

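Gripped at 15.6 mm. Refining doorway and rack offset from this near view.

Run:
```python
from mv import *
f=load('wrist3')
for x,y,z in [(-4,30,12),(-4,-30,12),(-4,30,40),(-4,-30,40),(-54,52.5,36),(-54,-52.5,36),(-54,52.5,12),(-54,-52.5,12)]:
    print(x,y,z,np.round(proj(f,[*c2w(x/1000,y/1000),z/1000]),1))
p,R,s=cur(); t=w2c(p)*1000
a=np.radians(14.7)
for u,v in [(218,230),(294,229)]:
    e=w2c(onz(f,u,v,.034))*1000-t; print('tray back rel tip',np.cos(a)*e[0]+np.sin(a)*e[1],-np.sin(a)*e[0]+np.cos(a)*e[1])
a=f['pixels'][:,:,::-1]
cv2.imwrite('pics/w3c.png',cv2.resize(a[0:130,170:360],None,fx=4.2,fy=4.2,interpolation=cv2.INTER_CUBIC))
cv2.imwrite('pics/w3d.png',cv2.resize(a[190:280,190:330],None,fx=5,fy=5,interpolation=cv2.INTER_CUBIC))
```

```text
-4 30 12 [241.7  53.2]
-4 -30 12 [301.8  63.5]
-4 30 40 [240.3  24.5]
-4 -30 40 [306.4  35. ]
-54 52.5 36 [198.1  59.8]
-54 -52.5 36 [322.7  81.7]
-54 52.5 12 [202.9  83.3]
-54 -52.5 12 [316.9 104.6]
tray back rel tip 6.511848580814558 22.784128654842657
tray back rel tip 7.168194690756378 -22.467882491453565
```

View pics/w3c.png

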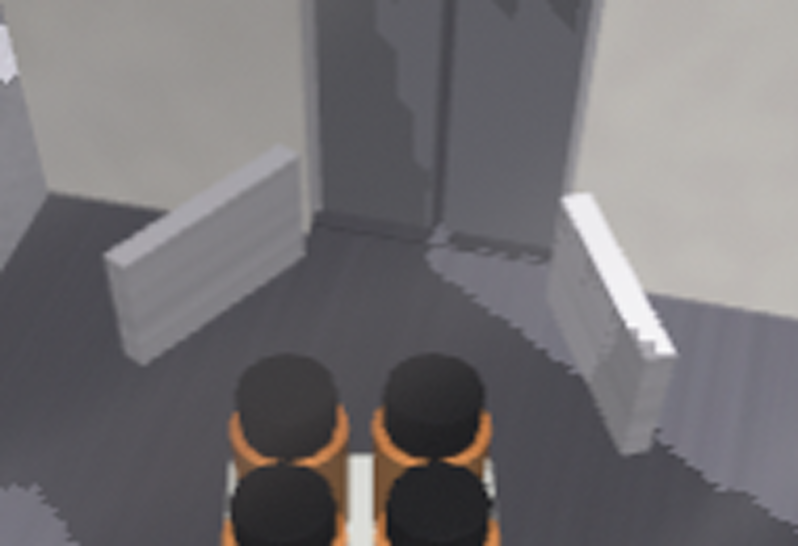

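View pics/w3d.png

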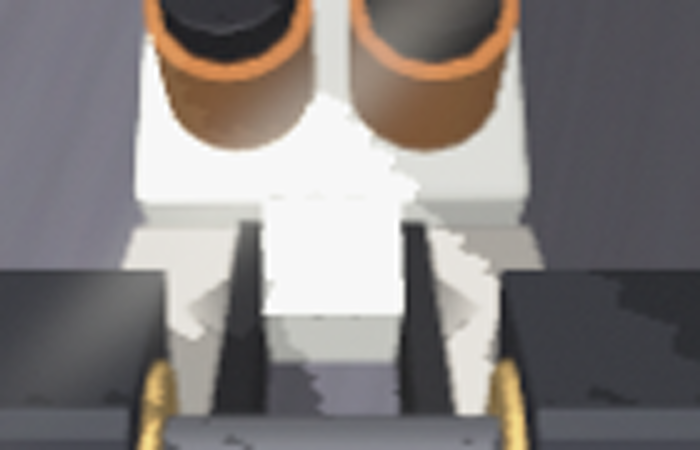

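Run:
```python
from mv import *
where(); delta(-190,-10,22,45,5,-1); delta(-185,0,22,45,0,-1)
```

```text
t 3.85 chamber [-194.3  -34.8] z 21.4 tilt 44.9 yaw 14.7 width 15.6
F chamber [0.48 1.01 1.59] q [-0.35  0.85  0.35 -0.53 -1.67 -2.25]
shift [ 0.0069  0.0078 -0.0229] rot [ 0.1196 -0.1197  0.0012] |d| 0.025 deg 9.7
shift [ 0.0122  0.013  -0.0314] rot [ 0.1813 -0.1814  0.0012] |d| 0.036 deg 14.7
```

```bash
python3 -m crank '[[0.0018,0.002,-0.006,0.03,-0.03,0,0.1],[0.0036,0.004,-0.012,0.06,-0.06,0,0.1],[0.0054,0.006,-0.018,0.092,-0.092,0,0.1],[0.0075,0.0083,-0.0235,0.122,-0.122,0.001,0.1],[0.0098,0.0106,-0.028,0.152,-0.152,0.001,0.1],[0.0122,0.013,-0.0314,0.1813,-0.1814,0.001,0.1],[0.0122,0.013,-0.0314,0.1813,-0.1814,0.001,0.1],[0.0122,0.013,-0.0314,0.1813,-0.1814,0.001,0.1]]'
python3 - <<'E'
from mv import *
where()
f=save('wrist','wrist4')
for x,y,z in [(-4,30,12),(-4,-30,12),(-54,52.5,36),(-54,-52.5,36)]:
    print(x,y,z,np.round(proj(f,[*c2w(x/1000,y/1000),z/1000]),1))
a=f['pixels'][:,:,::-1]
cv2.imwrite('pics/w4c.png',cv2.resize(a[0:260,160:360],None,fx=2.3*1.3,fy=2.3,interpolation=cv2.INTER_CUBIC))
where();delta(-120,0,22,45,0,-1)
E
```

```text
t: 4.85
eef_pos: [0.5592, -0.1875, 0.0219]
ee_rot: [1.571, 0.786, 1.745]
force: [0.6, -0.3, -2.3]
width: 0.0157
t 4.85 chamber [-185.   -0.] z 21.9 tilt 45.0 yaw 0.03 width 15.7
F chamber [-0.44 -0.51 -2.32] q [-0.43  0.75  0.17 -0.62 -1.52 -2.33]
-4 30 12 [225.  67.]
-4 -30 12 [287.8  67. ]
-54 52.5 36 [190.4  82.5]
-54 -52.5 36 [322.3  82.6]
t 4.9 chamber [-184.9   -0.2] z 21.8 tilt 45.0 yaw 0.04 width 16.0
F chamber [-0.24 -0.43 -0.93] q [-0.43  0.76  0.17 -0.62 -1.52 -2.33]
shift [ 0.0457  0.0461 -0.0001] rot [ 0.0005 -0.0005  0.0003] |d| 0.065 deg 0.0
```

View pics/wrist4.png

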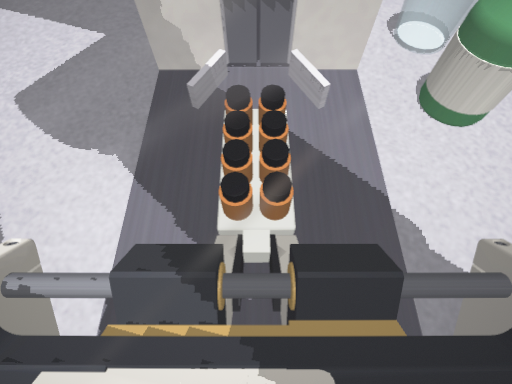

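Run:
```python
from mv import *
a=load('wrist4')['pixels'][:,:,::-1]
cv2.imwrite('pics/w4c.png',cv2.resize(a[20:120,180:340],None,fx=5,fy=5,interpolation=cv2.INTER_CUBIC))
```

```text
(no output)
```

View pics/w4c.png

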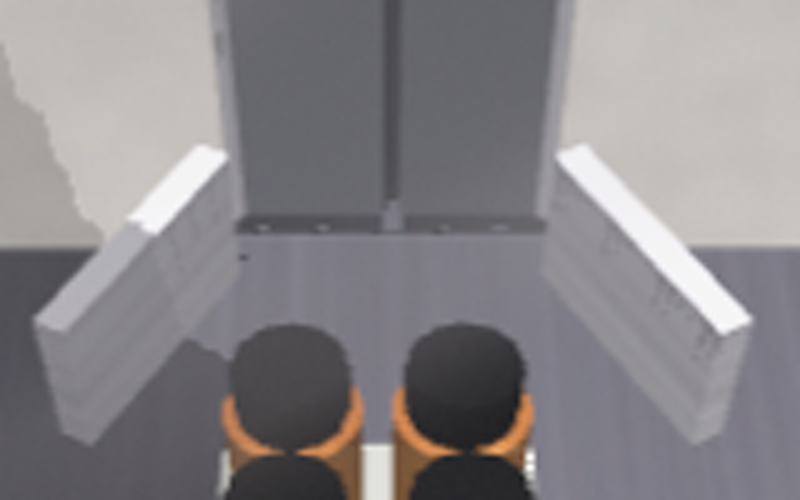

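```bash
python3 -m crank '[[0.0065,0.0065,0.0005,0,0,0,0.1],[0.013,0.013,0.001,0,0,0,0.1],[0.0195,0.0195,0.0015,0,0,0,0.1],[0.026,0.026,0.002,0,0,0,0.1],[0.0325,0.0325,0.002,0,0,0,0.1],[0.039,0.039,0.002,0,0,0,0.1],[0.039,0.039,0.002,0,0,0,0.1],[0.039,0.039,0.002,0,0,0,0.1]]'
python3 - <<'E'
from mv import *
where()
f=save('wrist','wrist5'); a=f['pixels'][:,:,::-1]
cv2.imwrite('pics/w5c.png',cv2.resize(a[60:260,160:360],None,fx=4,fy=3,interpolation=cv2.INTER_CUBIC))
E
```

```text
t: 5.9
eef_pos: [0.5515, -0.1329, 0.0218]
ee_rot: [1.571, 0.785, 1.744]
force: [-0.4, 0.1, -1.9]
width: 0.0157
t 5.9 chamber [-129.8   -1.9] z 21.8 tilt 45.0 yaw 0.01 width 15.7
F chamber [ 0.2   0.35 -1.86] q [-0.37  0.71  0.09 -0.65 -1.46 -2.34]
```

View pics/w5c.png

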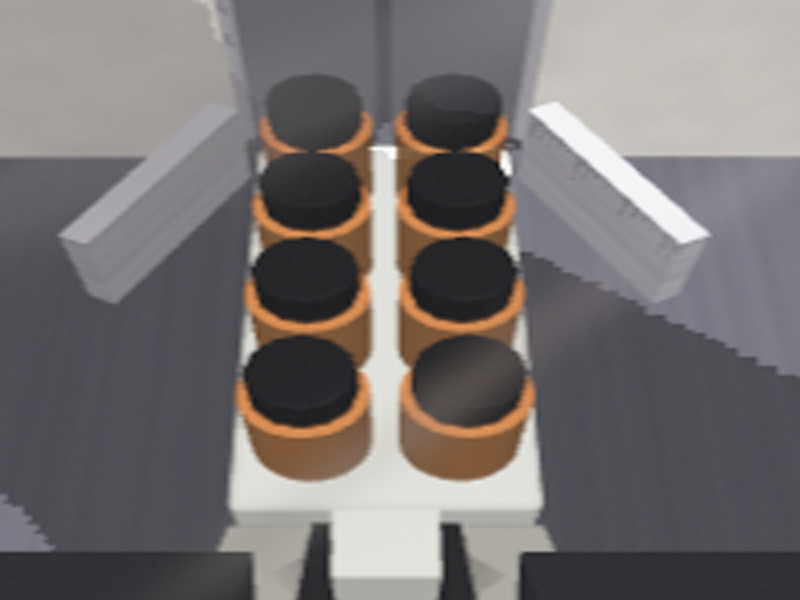

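The rack (back-edge midpoint 386, nose vials 385 in the crop) is now centred on the funnel (rail tips midpoint 386). Sliding in with the lug held.

```bash
python3 -m crank '[[0.0035,0.0035,0,0,0,0,0.1],[0.007,0.007,0,0,0,0,0.1],[0.0105,0.0105,0,0,0,0,0.1],[0.014,0.014,0,0,0,0,0.1],[0.0175,0.0175,0,0,0,0,0.1],[0.021,0.021,0,0,0,0,0.1],[0.0245,0.0245,0,0,0,0,0.1],[0.028,0.028,0,0,0,0,0.1],[0.0315,0.0315,0,0,0,0,0.1],[0.0315,0.0315,0,0,0,0,0.1]]'
python3 - <<'E'
from mv import *
where()
E
```

```text
t: 7.2
eef_pos: [0.5436, -0.088, 0.0219]
ee_rot: [1.571, 0.784, 1.745]
force: [-0.2, 0.4, -1.9]
width: 0.0157
t 7.2 chamber [-84.3  -1.8] z 21.9 tilt 45.1 yaw 0.04 width 15.7
F chamber [ 0.46  0.13 -1.9 ] q [-0.32  0.68  0.02 -0.68 -1.4  -2.36]
```

Low forces; nose is about 23 mm inside the doorway. Next 35 mm, then look.

```bash
python3 -m crank '[[0.003,0.003,0,0,0,0,0.1],[0.006,0.006,0,0,0,0,0.1],[0.009,0.009,0,0,0,0,0.1],[0.012,0.012,0,0,0,0,0.1],[0.015,0.015,0,0,0,0,0.1],[0.018,0.018,0,0,0,0,0.1],[0.021,0.021,0,0,0,0,0.1],[0.0235,0.0235,0,0,0,0,0.1],[0.0235,0.0235,0,0,0,0,0.1]]'
python3 - <<'E'
from mv import *
where()
save('wrist','wrist6');f=save('top','top6'); a=f['pixels'][:,:,::-1]
cv2.imwrite('pics/t6c.png',cv2.resize(a[140:255,180:395],None,fx=3.7,fy=3.7,interpolation=cv2.INTER_CUBIC))
E
```

```text
t: 8.32
eef_pos: [0.538, -0.0557, 0.0219]
ee_rot: [1.571, 0.785, 1.744]
force: [0.5, -0.1, -1.8]
width: 0.0157
t 8.32 chamber [-51.4  -1.9] z 21.9 tilt 45.0 yaw 0.02 width 15.7
F chamber [-0.2  -0.49 -1.85] q [-0.28  0.65 -0.02 -0.71 -1.37 -2.37]
```

View pics/wrist6.png

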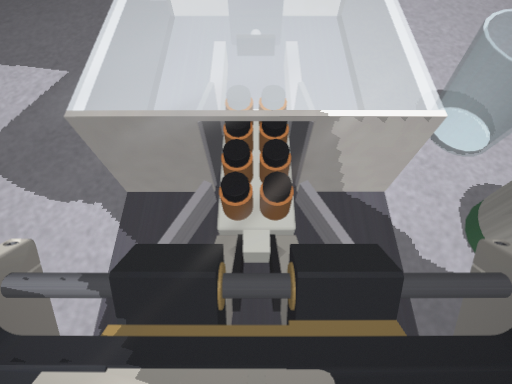

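View pics/t6c.png

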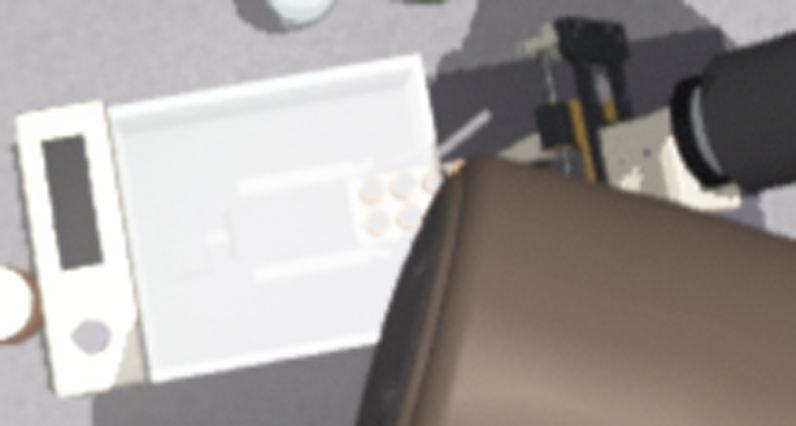

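Wrist view: nose between the guides (guide ends near (218,70) and (293,70), rack centred at 256). Continue 25 mm.

```bash
python3 -m crank '[[0.003,0.003,0,0,0,0,0.1],[0.006,0.006,0,0,0,0,0.1],[0.009,0.009,0,0,0,0,0.1],[0.012,0.012,0,0,0,0,0.1],[0.015,0.015,0,0,0,0,0.1],[0.0177,0.0177,0,0,0,0,0.1],[0.0177,0.0177,0,0,0,0,0.1],[0.0177,0.0177,0,0,0,0,0.1]]'
python3 - <<'E'
from mv import *
where()
E
```

```text
t: 9.43
eef_pos: [0.5336, -0.031, 0.0218]
ee_rot: [1.571, 0.785, 1.745]
force: [-0.4, 1.3, -1.8]
width: 0.0156
t 9.43 chamber [-26.4  -1.9] z 21.8 tilt 45.1 yaw 0.02 width 15.6
F chamber [ 1.35  0.18 -1.82] q [-0.25  0.64 -0.05 -0.73 -1.34 -2.38]
```

```bash
python3 -m crank '[[0,0,0,0,0,0,0.26],[0,0,0,0,0,0,0.26],[0,0,0,0,0,0,0.26],[-0.0035,-0.0035,0,0,0,0,0.26],[-0.0075,-0.0075,0,0,0,0,0.26],[-0.0125,-0.0125,0,0,0,0,0.26],[-0.0185,-0.0185,0,0,0,0,0.26],[-0.0185,-0.0185,0,0,0,0,0],[-0.0185,-0.0185,0,0,0,0,0],[-0.0185,-0.0185,0,0,0,0,0]]' 20
python3 - <<'E'
from mv import *
f=save('wrist','wrist7')
where(); delta(-52,-2,26,45,0,-1)
E
```

```text
t: 10.68
eef_pos: [0.5383, -0.0572, 0.0218]
ee_rot: [1.571, 0.785, 1.744]
force: [0.1, 0.8, 0.2]
width: 0.0013
t 10.72 chamber [-52.9  -2. ] z 21.8 tilt 45.0 yaw 0.01 width 1.0
F chamber [ 0.7  -0.1   0.44] q [-0.28  0.65 -0.02 -0.71 -1.37 -2.37]
shift [-0.0023  0.0036  0.    ] rot [ 0.0001 -0.0001  0.0001] |d| 0.004 deg 0.0
```

View pics/wrist7.png

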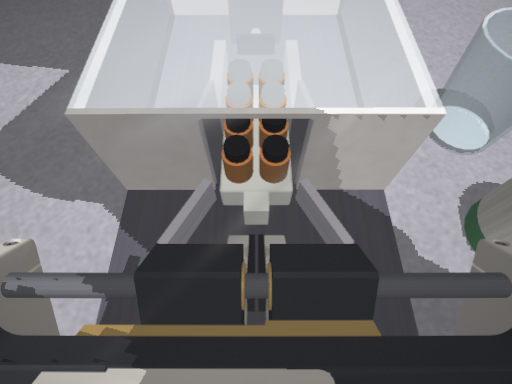

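Rack stayed straight after release (lug at (256,205)). Now push with closed fingers.

```bash
python3 -m crank '[[-0.0026,0.0026,0,0,0,0,0],[-0.0026,0.0026,0,0,0,0,0],[0.0009,0.0061,0,0,0,0,0],[0.0044,0.0096,0,0,0,0,0],[0.0079,0.0131,0,0,0,0,0],[0.0114,0.0166,0,0,0,0,0],[0.0149,0.0201,0,0,0,0,0],[0.0184,0.0236,0,0,0,0,0],[0.0219,0.0271,0,0,0,0,0],[0.0254,0.0306,0,0,0,0,0]]'
python3 - <<'E'
from mv import *
where(); f=save('wrist','wrist8'); where()
E
```

```text
t: 11.98
eef_pos: [0.5315, -0.0181, 0.0254]
ee_rot: [1.571, 0.786, 1.744]
force: [0.6, -2.4, -0.2]
width: 0.0005
t 11.97 chamber [-13.3  -2. ] z 25.4 tilt 45.0 yaw -0.01 width 0.5
F chamber [-2.51 -0.13 -0.19] q [-0.23  0.62 -0.07 -0.73 -1.33 -2.39]
t 12.03 chamber [-12.6  -2. ] z 25.5 tilt 45.0 yaw 0.0 width 0.2
F chamber [-0.91 -0.35 -0.  ] q [-0.23  0.62 -0.07 -0.73 -1.33 -2.39]
```

View pics/wrist8.png

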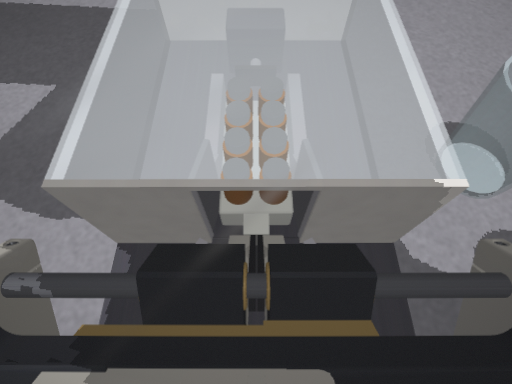

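```bash
python3 -m crank '[[0.0025,0.0025,0,0,0,0,0],[0.005,0.005,0,0,0,0,0],[0.0075,0.0075,0,0,0,0,0],[0.01,0.01,0,0,0,0,0],[0.012,0.012,0,0,0,0,0],[0.014,0.014,0,0,0,0,0],[0.0155,0.0155,0,0,0,0,0],[0.0155,0.0155,0,0,0,0,0]]'
python3 - <<'E'
from mv import *
where(); f=save('wrist','wrist9')
E
```

```text
t: 13.02
eef_pos: [0.5278, 0.0033, 0.0255]
ee_rot: [1.571, 0.786, 1.744]
force: [1.3, -2.0, -0.4]
width: 0.0006
t 13.03 chamber [ 8.4 -2. ] z 25.5 tilt 45.0 yaw -0.01 width 0.6
F chamber [-2.15 -0.92 -0.36] q [-0.2   0.61 -0.09 -0.75 -1.31 -2.4 ]
```

View pics/wrist9.png

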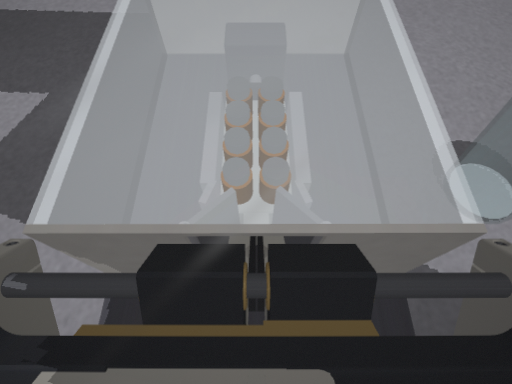

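Nose is close to the plunger (white knob at (256,78)). Now feel forward in small steps.

```bash
W='from mv import *
where()'
python3 -m crank '[[0.0007,0.0007,0,0,0,0,0],[0.0014,0.0014,0,0,0,0,0]]' >/dev/null; python3 -c "$W"
python3 -m crank '[[0.0007,0.0007,0,0,0,0,0],[0.0014,0.0014,0,0,0,0,0]]' >/dev/null; python3 -c "$W"
python3 -m crank '[[0.0007,0.0007,0,0,0,0,0],[0.0014,0.0014,0,0,0,0,0]]' >/dev/null; python3 -c "$W"
```

```text
t 13.32 chamber [10.2 -2. ] z 25.4 tilt 45.0 yaw -0.02 width 0.7
F chamber [-3.88 -0.49 -0.25] q [-0.2   0.61 -0.09 -0.75 -1.31 -2.4 ]
t 13.57 chamber [12.4 -2. ] z 25.5 tilt 45.0 yaw -0.01 width 0.4
F chamber [-4.15  0.06  0.34] q [-0.2   0.61 -0.1  -0.75 -1.3  -2.4 ]
t 13.82 chamber [14.4 -2. ] z 25.5 tilt 45.0 yaw -0.0 width 0.8
F chamber [-3.7  -0.28 -0.07] q [-0.19  0.61 -0.1  -0.75 -1.3  -2.4 ]
```

```bash
W='from mv import *
where()'
python3 -m crank '[[0.0004,0.0004,0,0,0,0,0],[0.0007,0.0007,0,0,0,0,0]]' >/dev/null; python3 -c "$W"
python3 -m crank '[[0.0004,0.0004,0,0,0,0,0],[0.0007,0.0007,0,0,0,0,0]]' >/dev/null; python3 -c "$W"
python3 -m crank '[[0.0004,0.0004,0,0,0,0,0],[0.0007,0.0007,0,0,0,0,0]]' >/dev/null; python3 -c "$W"
```

```text
t 14.07 chamber [15.3 -2. ] z 25.5 tilt 45.0 yaw -0.01 width 0.5
F chamber [-3.34  0.48 -0.05] q [-0.19  0.61 -0.1  -0.75 -1.3  -2.4 ]
t 14.32 chamber [16.3 -2. ] z 25.5 tilt 45.0 yaw -0.01 width 0.8
F chamber [-3.08  0.26 -1.03] q [-0.19  0.61 -0.1  -0.76 -1.3  -2.4 ]
t 14.57 chamber [17.3 -2. ] z 25.4 tilt 45.0 yaw -0.01 width 0.9
F chamber [-3.88  0.07  0.8 ] q [-0.19  0.6  -0.1  -0.76 -1.3  -2.4 ]
```

```bash
W='from mv import *
where()'
python3 -m crank '[[0.0004,0.0004,0,0,0,0,0],[0.0007,0.0007,0,0,0,0,0]]' >/dev/null; python3 -c "$W"
python3 -m crank '[[0.0004,0.0004,0,0,0,0,0],[0.0007,0.0007,0,0,0,0,0]]' >/dev/null; python3 -c "$W"
python3 -c "
from mv import *
f=save('wrist','wrist10');a=f['pixels'][:,:,::-1]
cv2.imwrite('pics/w10c.png',cv2.resize(a[20:270,160:360],None,fx=3.2,fy=2.4,interpolation=cv2.INTER_CUBIC))"
```

```text
t 14.82 chamber [18.3 -2. ] z 25.5 tilt 45.0 yaw -0.01 width 0.5
F chamber [-3.65  0.38  0.41] q [-0.19  0.6  -0.1  -0.76 -1.3  -2.4 ]
t 15.07 chamber [19.3 -2. ] z 25.4 tilt 45.0 yaw -0.0 width 0.3
F chamber [-2.91  0.32  0.65] q [-0.19  0.6  -0.1  -0.76 -1.3  -2.4 ]
```

View pics/w10c.png

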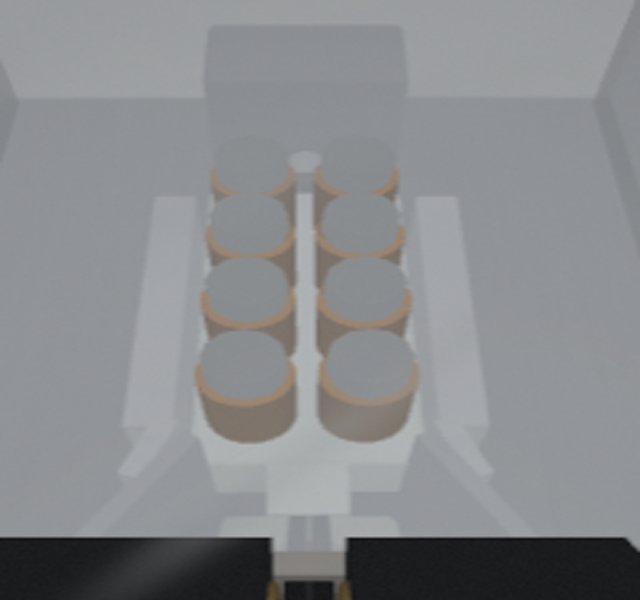

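Nose (row ~190 in crop) is at about the guides' ends, no stop contact yet. Continue feeling.

```bash
W='from mv import *
where()'
python3 -m crank '[[0.0004,0.0004,0,0,0,0,0],[0.0007,0.0007,0,0,0,0,0]]' >/dev/null; python3 -c "$W"
python3 -m crank '[[0.0004,0.0004,0,0,0,0,0],[0.0007,0.0007,0,0,0,0,0]]' >/dev/null; python3 -c "$W"
python3 -m crank '[[0.0004,0.0004,0,0,0,0,0],[0.0007,0.0007,0,0,0,0,0]]' >/dev/null; python3 -c "$W"
```

```text
t 15.38 chamber [20.4 -1.9] z 25.5 tilt 45.0 yaw 0.0 width 0.0
F chamber [-3.12 -0.68  0.63] q [-0.18  0.6  -0.1  -0.76 -1.3  -2.4 ]
t 15.62 chamber [21.3 -2. ] z 25.5 tilt 45.0 yaw -0.0 width 0.9
F chamber [-3.56  0.59  0.63] q [-0.18  0.6  -0.11 -0.76 -1.29 -2.4 ]
t 15.88 chamber [22.3 -2. ] z 25.5 tilt 45.0 yaw -0.01 width 0.5
F chamber [-1.68  0.69 -0.63] q [-0.18  0.6  -0.11 -0.76 -1.29 -2.4 ]
```

```bash
W='from mv import *
where()'
python3 -m crank '[[0.0004,0.0004,0,0,0,0,0],[0.0007,0.0007,0,0,0,0,0]]' >/dev/null; python3 -c "$W"
python3 -m crank '[[0.0004,0.0004,0,0,0,0,0],[0.0007,0.0007,0,0,0,0,0]]' >/dev/null; python3 -c "$W"
python3 -c "
from mv import *
f=save('wrist','wrist11');a=f['pixels'][:,:,::-1]
cv2.imwrite('pics/w11c.png',cv2.resize(a[40:270,190:320],None,fx=5,fy=2.6,interpolation=cv2.INTER_CUBIC))"
```

```text
t 16.12 chamber [23.2 -2. ] z 25.5 tilt 45.0 yaw -0.01 width 0.4
F chamber [-2.77 -0.24 -0.32] q [-0.18  0.6  -0.11 -0.76 -1.29 -2.4 ]
t 16.38 chamber [24. -2.] z 25.4 tilt 45.0 yaw -0.01 width 0.0
F chamber [-4.35  0.02  0.11] q [-0.18  0.6  -0.11 -0.76 -1.29 -2.41]
```

View pics/w11c.png

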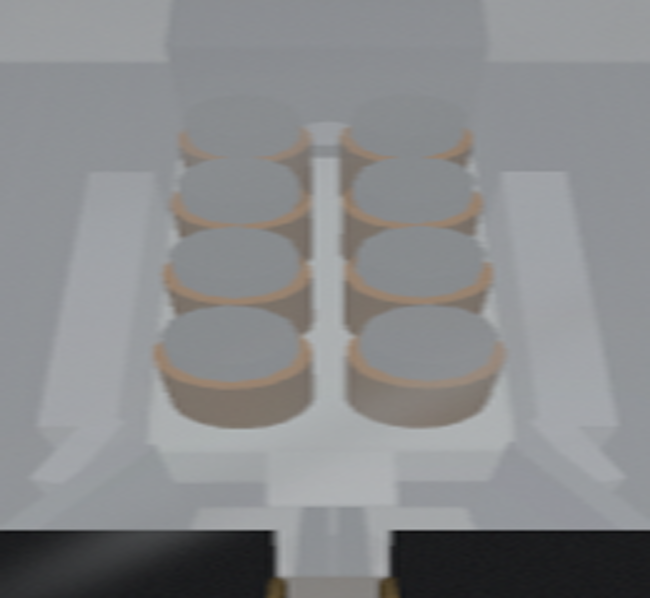

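Only a thin dark gap (crop (326,150)) remains between nose and the plunger. Continue.

```bash
W='from mv import *
where()'
python3 -m crank '[[0.0004,0.0004,0,0,0,0,0],[0.0007,0.0007,0,0,0,0,0]]' >/dev/null; python3 -c "$W"
python3 -m crank '[[0.0004,0.0004,0,0,0,0,0],[0.0007,0.0007,0,0,0,0,0]]' >/dev/null; python3 -c "$W"
python3 -m crank '[[0.0004,0.0004,0,0,0,0,0],[0.0007,0.0007,0,0,0,0,0]]' >/dev/null; python3 -c "$W"
```

```text
t 16.68 chamber [24.3 -2.1] z 25.4 tilt 44.9 yaw -0.02 width 0.6
F chamber [-6.4   0.42  0.3 ] q [-0.18  0.6  -0.11 -0.76 -1.29 -2.41]
t 16.93 chamber [24.9 -2.1] z 25.4 tilt 44.9 yaw -0.04 width 0.1
F chamber [-7.32 -0.59  1.49] q [-0.18  0.6  -0.11 -0.76 -1.29 -2.41]
t 17.18 chamber [25.3 -2.2] z 25.4 tilt 44.8 yaw -0.05 width 0.6
F chamber [-11.27   0.6    2.34] q [-0.18  0.6  -0.11 -0.76 -1.29 -2.41]
```

```bash
python3 -m crank '[[0,0,0,0,0,0,0],[0,0,0,0,0,0,0]]' >/dev/null
python3 - <<'E'
from mv import *
where(); s=get_state(); M=s['moment'];print(M)
f=save('wrist','wrist12');a=f['pixels'][:,:,::-1]; where()
cv2.imwrite('pics/w12c.png',cv2.resize(a[40:270,190:320],None,fx=5,fy=2.6,interpolation=cv2.INTER_CUBIC))
f=save('scene','scene12');a=f['pixels'][:,:,::-1]
cv2.imwrite('pics/s12c.png',cv2.resize(a[125:295,150:330],None,fx=3.5,fy=3.5,interpolation=cv2.INTER_CUBIC))
E
```

```text
t 17.43 chamber [25.3 -2.2] z 25.4 tilt 44.8 yaw -0.05 width 0.8
F chamber [-10.35   1.07   2.21] q [-0.18  0.6  -0.11 -0.76 -1.29 -2.41]
[-4.54966496 -0.45730406  0.3928148 ]
t 17.48 chamber [25.3 -2.2] z 25.4 tilt 44.8 yaw -0.05 width 0.5
F chamber [-10.79   0.96   1.91] q [-0.18  0.6  -0.11 -0.76 -1.29 -2.41]
```

View pics/w12c.png

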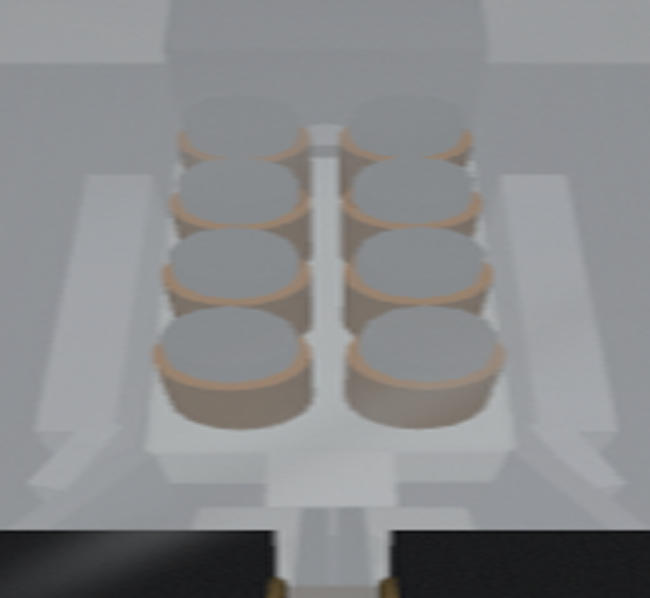

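View pics/s12c.png

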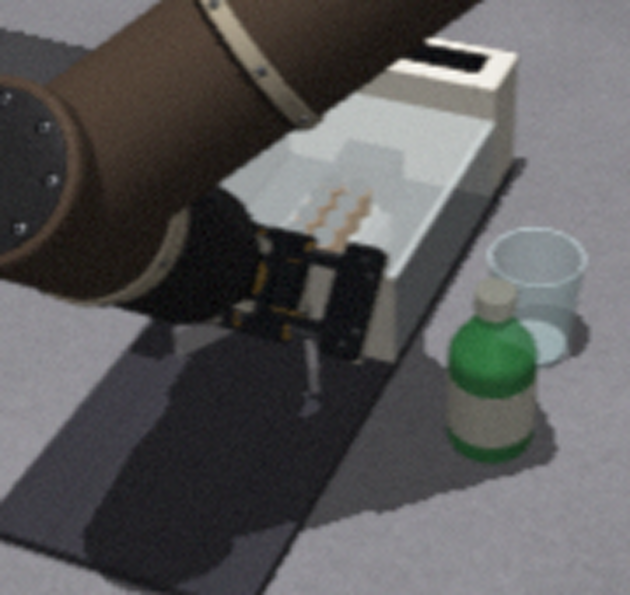

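View pics/wrist12.png

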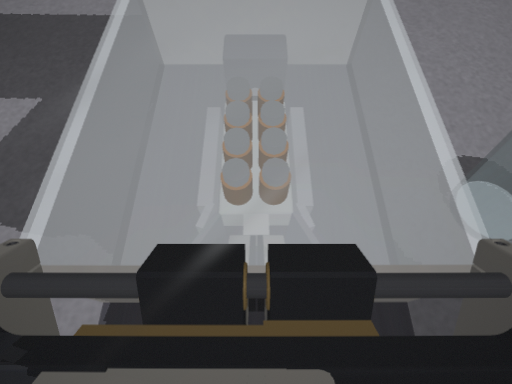

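Force rose faster than the spring alone should (maybe the gripper body meets the lintel). I'll back off and use the moment change to find where the force acts.

```bash
W='from mv import *
where(); s=get_state(); R=cur()[1]; print(np.round(s["force"],2),np.round(s["moment"],3), "tool F",np.round(R.inv().apply(s["force"]),2),"tool M",np.round(R.inv().apply(s["moment"]),3))'
python3 -c "$W"
python3 -m crank '[[-0.0007,-0.0007,0,0,0,0,0],[-0.0007,-0.0007,0,0,0,0,0]]' >/dev/null; python3 -c "$W"
python3 -m crank '[[-0.0007,-0.0007,0,0,0,0,0],[-0.0007,-0.0007,0,0,0,0,0]]' >/dev/null; python3 -c "$W"
python3 -m crank '[[-0.0007,-0.0007,0,0,0,0,0],[-0.0007,-0.0007,0,0,0,0,0]]' >/dev/null; python3 -c "$W"
python3 -m crank '[[-0.003,-0.003,0,0,0,0,0],[-0.0035,-0.0035,0,0,0,0,0],[-0.0035,-0.0035,0,0,0,0,0]]' >/dev/null; python3 -c "$W"
```

```text
t 17.52 chamber [25.3 -2.2] z 25.4 tilt 44.8 yaw -0.05 width 0.5
F chamber [-9.67  0.45  1.62] q [-0.18  0.6  -0.11 -0.76 -1.29 -2.41]
[ 1.23 -9.6   1.62] [-4.561 -0.519  0.366] tool F [-7.97 -5.72 -0.45] tool M [-0.068  0.457 -4.581]
t 17.77 chamber [25.2 -2.2] z 25.5 tilt 44.9 yaw -0.05 width 0.7
F chamber [-7.19  0.25  0.61] q [-0.18  0.6  -0.11 -0.76 -1.29 -2.41]
[ 1.   -7.13  0.61] [-3.799 -0.53   0.208] tool F [-5.51 -4.67 -0.25] tool M [-0.056  0.242 -3.833]
t 18.02 chamber [25.1 -2.1] z 25.5 tilt 45.0 yaw -0.02 width 0.4
F chamber [-4.41 -0.68  0.42] q [-0.18  0.6  -0.11 -0.76 -1.29 -2.41]
[ 1.43 -4.22  0.42] [-3.34  -0.532 -0.044] tool F [-3.41 -2.82  0.68] tool M [ 0.067  0.005 -3.382]
t 18.27 chamber [24.7 -1.8] z 25.5 tilt 45.0 yaw 0.03 width 0.5
F chamber [-1.54 -0.35 -1.1 ] q [-0.18  0.6  -0.11 -0.76 -1.29 -2.41]
[ 0.61 -1.45 -1.1 ] [-2.659 -0.372  0.086] tool F [-0.31 -1.86  0.35] tool M [ 0.006  0.126 -2.684]
t 18.65 chamber [19.3 -2.2] z 25.5 tilt 45.0 yaw -0.04 width 0.3
F chamber [ 1.62 -0.4   0.8 ] q [-0.19  0.6  -0.1  -0.76 -1.3  -2.4 ]
[0.12 1.67 0.8 ] [-1.922 -0.555 -0.212] tool F [0.58 1.71 0.4 ] tool M [-0.003 -0.302 -1.989]
```

Run:
```python
from mv import *
f=save('top','top13');a=f['pixels'][:,:,::-1][170:235,215:310]
b=load('top0')['pixels'][:,:,::-1][170:235,215:310]
for n,i in(('t13',a),('t0',b)):
    i=i.astype(float); lo,hi=np.percentile(i,10),np.percentile(i,99.5); i=np.clip((i-lo)/(hi-lo)*255,0,255).astype(np.uint8)
    cv2.imwrite(f'pics/{n}z.png',cv2.resize(i,None,fx=8,fy=8,interpolation=cv2.INTER_CUBIC))
```

```text
(no output)
```

View pics/t13z.png

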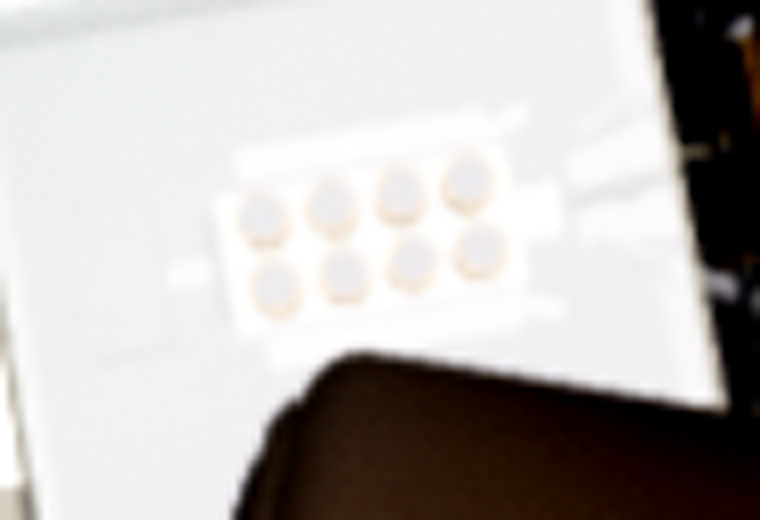

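View pics/t0z.png

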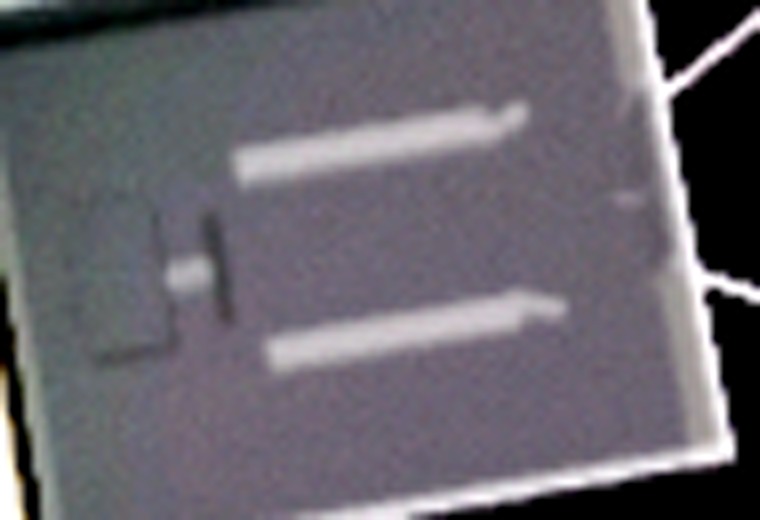

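The top view shows the free plunger face about 7 mm beyond the guide ends (dark bar at crop (224,262), guide ends at about (250,260)), and the nose now sits right at it. So the stop begins at about tip x = 24. The hard resistance at 25 agrees with the gripper body's front face meeting the lintel's top edge at 45°. Tilting to 60° with the fingertips slightly higher on the lug gains about 5 mm. I'll back off a little, rotate inside, and push again.

Run:
```python
from mv import *
where(); delta(12,-2,39.2,45,0,-1); delta(12,-2,39.2,52.5,0,-1); delta(12,-2,39.2,60,0,-1)
```

```text
t 18.7 chamber [19.3 -2.2] z 25.5 tilt 45.0 yaw -0.04 width 0.4
F chamber [ 2.72 -1.01 -0.25] q [-0.19  0.6  -0.1  -0.76 -1.3  -2.4 ]
shift [-0.0149  0.0045 -0.0002] rot [-0.      0.0005  0.0001] |d| 0.016 deg 0.0
shift [-0.0149  0.0045 -0.0002] rot [0.     0.0005 0.131 ] |d| 0.016 deg 7.5
shift [-0.0149  0.0045 -0.0002] rot [0.     0.0005 0.2619] |d| 0.016 deg 15.0
```

```bash
python3 -m crank '[[-0.005,-0.005,0,0,0,0,0],[-0.008,-0.002,0,0,0,0,0],[-0.0115,0.001,0,0,0,0,0],[-0.0149,0.0045,0,0,0,0,0],[-0.0149,0.0045,0,0,0,0.06,0],[-0.0149,0.0045,0,0,0,0.13,0],[-0.0149,0.0045,0,0,0,0.2,0],[-0.0149,0.0045,0,0,0,0.262,0],[-0.0149,0.0045,0,0,0,0.262,0],[-0.0149,0.0045,0,0,0,0.262,0]]'
python3 - <<'E'
from mv import *
where(); f=save('wrist','wrist14'); save('scene','scene14')
where(); delta(22,-2,39.2,60,0,-1); delta(34,-2,39.2,60,0,-1)
E
```

```text
t: 19.95
eef_pos: [0.5273, 0.0065, 0.0393]
ee_rot: [1.57, 0.526, 1.744]
force: [-0.3, -1.0, -0.7]
width: 0.0006
t 19.95 chamber [11.7 -2.1] z 39.3 tilt 59.9 yaw -0.01 width 0.6
F chamber [-0.93  0.45 -0.68] q [-0.31  0.73  0.01 -0.87 -1.54 -2.3 ]
t 20.05 chamber [11.9 -2.3] z 39.7 tilt 59.9 yaw -0.01 width 0.5
F chamber [-1.21  0.15 -0.84] q [-0.31  0.73  0.01 -0.87 -1.54 -2.3 ]
shift [ 0.0089  0.0046 -0.0002] rot [0.0012 0.0001 0.0019] |d| 0.01 deg 0.1
shift [ 0.0193  0.0107 -0.0002] rot [0.0012 0.0001 0.0019] |d| 0.022 deg 0.1
```

View pics/wrist14.png

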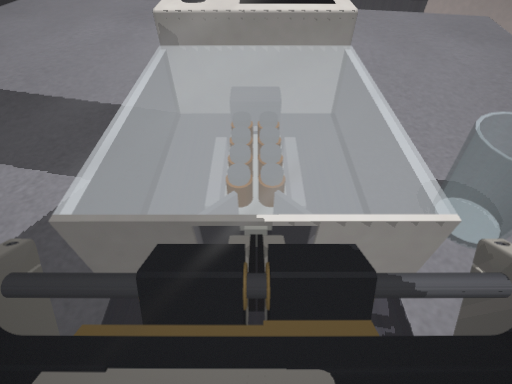

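No contact at 60°; rack and lane look unchanged (lug at (256,228)). Advance to just before the lug, then step.

```bash
python3 -m crank '[[0.0035,0.002,0,0,0,0,0],[0.007,0.004,0,0,0,0,0],[0.0104,0.006,0,0,0,0,0],[0.0139,0.008,0,0,0,0,0],[0.0165,0.0095,0,0,0,0,0],[0.0165,0.0095,0,0,0,0,0]]'
W='from mv import *
where()'
python3 -c "$W"
python3 -m crank '[[0.0009,0.0005,0,0,0,0,0],[0.0017,0.001,0,0,0,0,0]]' >/dev/null; python3 -c "$W"
python3 -m crank '[[0.0009,0.0005,0,0,0,0,0],[0.0017,0.001,0,0,0,0,0]]' >/dev/null; python3 -c "$W"
```

```text
t: 20.8
eef_pos: [0.5237, 0.0259, 0.0392]
ee_rot: [1.571, 0.523, 1.744]
force: [0.0, 1.9, -0.4]
width: 0.0006
t 20.8 chamber [31.4 -1.9] z 39.2 tilt 60.0 yaw 0.01 width 0.6
F chamber [ 1.82 -0.34 -0.38] q [-0.29  0.72 -0.02 -0.89 -1.52 -2.3 ]
t 21.05 chamber [32.7 -2. ] z 39.1 tilt 60.0 yaw -0.01 width 0.2
F chamber [-1.   -0.37  0.37] q [-0.28  0.72 -0.02 -0.89 -1.52 -2.3 ]
t 21.3 chamber [33.9 -2. ] z 38.9 tilt 59.9 yaw -0.02 width 0.4
F chamber [-8.35  0.48  0.76] q [-0.28  0.72 -0.02 -0.89 -1.51 -2.3 ]
```

```bash
W='from mv import *
where()'
python3 -m crank '[[0,0,0,0,0,0,0],[0,0,0,0,0,0,0]]' >/dev/null; python3 -c "$W"
python3 -m crank '[[0.0004,0.0002,0,0,0,0,0],[0.0009,0.0005,0,0,0,0,0]]' >/dev/null; python3 -c "$W"
python3 -m crank '[[0.0004,0.0002,0,0,0,0,0],[0.0009,0.0005,0,0,0,0,0]]' >/dev/null; python3 -c "$W"
```

```text
t 21.55 chamber [33.9 -2.1] z 39.0 tilt 59.9 yaw -0.03 width 0.5
F chamber [-5.67 -0.11 -0.83] q [-0.28  0.72 -0.02 -0.89 -1.51 -2.3 ]
t 21.8 chamber [34.5 -2.1] z 38.9 tilt 59.9 yaw -0.04 width 0.8
F chamber [-7.14  0.19  0.18] q [-0.28  0.72 -0.02 -0.89 -1.51 -2.3 ]
t 22.05 chamber [35.4 -2.1] z 38.9 tilt 59.9 yaw -0.04 width 0.4
F chamber [-7.65  1.1   0.3 ] q [-0.28  0.72 -0.02 -0.89 -1.51 -2.3 ]
```

Now it yields softly (about 7–8 N, spring-like). Continue stepping.

```bash
W='from mv import *
where()'
python3 -m crank '[[0.0004,0.0002,0,0,0,0,0],[0.0009,0.0005,0,0,0,0,0]]' >/dev/null; python3 -c "$W"
python3 -m crank '[[0.0004,0.0002,0,0,0,0,0],[0.0009,0.0005,0,0,0,0,0]]' >/dev/null; python3 -c "$W"
python3 -m crank '[[0.0004,0.0002,0,0,0,0,0],[0.0009,0.0005,0,0,0,0,0]]' >/dev/null; python3 -c "$W"
python3 - <<'E'
from mv import *
f=save('top','top15');a=f['pixels'][:,:,::-1][180:225,215:300]
i=a.astype(float);i=np.clip((i-205)/45*255,0,255).astype(np.uint8)
print(a.mean())
cv2.imwrite('pics/t15z.png',cv2.resize(i,None,fx=9,fy=9,interpolation=cv2.INTER_CUBIC))
f=save('wrist','wrist15');a=f['pixels'][:,:,::-1]
cv2.imwrite('pics/w15c.png',cv2.resize(a[70:270,190:320],None,fx=5,fy=2.9,interpolation=cv2.INTER_CUBIC))
E
```

```text
t 22.3 chamber [36.3 -2.1] z 38.9 tilt 59.8 yaw -0.05 width 0.5
F chamber [-7.99  0.28  0.65] q [-0.28  0.72 -0.02 -0.89 -1.51 -2.3 ]
t 22.55 chamber [37.2 -2.2] z 38.9 tilt 59.8 yaw -0.05 width 0.5
F chamber [-9.17  1.32  0.59] q [-0.28  0.72 -0.02 -0.89 -1.51 -2.3 ]
t 22.8 chamber [38.1 -2.2] z 38.8 tilt 59.8 yaw -0.06 width 0.5
F chamber [-9.71  0.34  1.06] q [-0.28  0.72 -0.02 -0.89 -1.51 -2.3 ]
220.10936819172113
```

View pics/t15z.png

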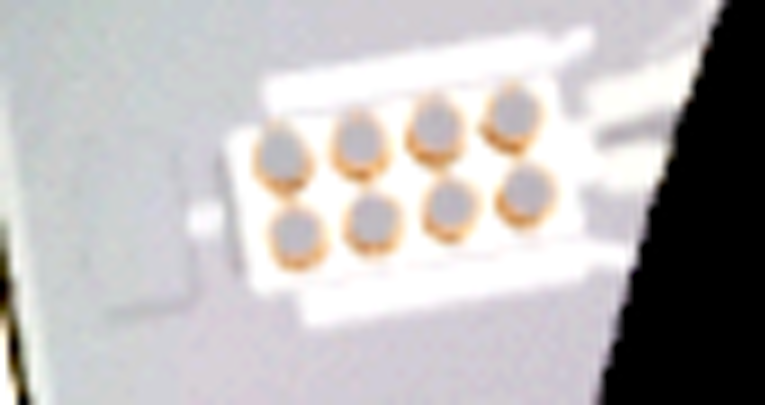

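View pics/w15c.png

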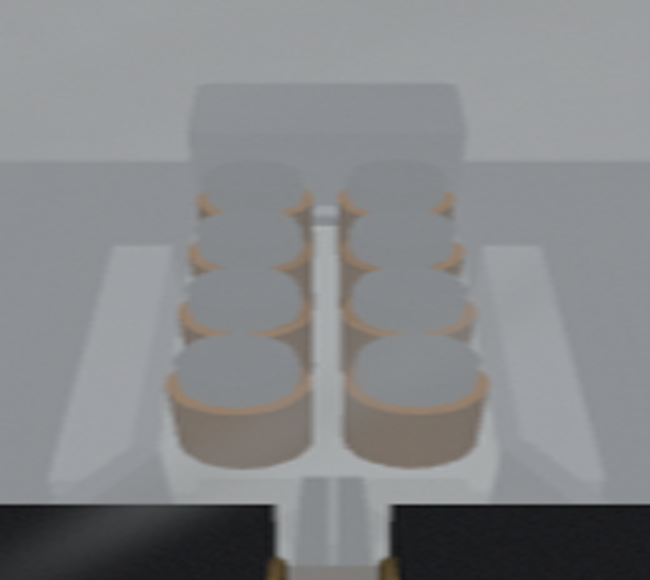

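Top view: nose presses the dark rubber bar (crop (232,200)), and the knob shaft is shorter than before. Quantifying the compression with an intensity profile along the lane.

```bash
cat > prof.py <<'E'
from mv import *
from scipy.ndimage import map_coordinates
def prof(name,ys=(-14,-12,-10,-8,4,6,8,10)):
    f=load(name); g=f['pixels'].astype(float).mean(2); xs=np.arange(130,176,1.0); out=[]
    for x in xs:
        v=[]
        for y in ys:
            u=proj(f,[*c2w(x/1000,(y-2)/1000),.033]); v.append(map_coordinates(g,[[u[1]],[u[0]]],order=3)[0])
        out.append(np.mean(v))
    return xs,np.array(out)
if __name__=='__main__':
    import sys
    for n in sys.argv[1:]:
        x,v=prof(n); print(n); print(' '.join(f'{int(a)}:{b:.0f}' for a,b in zip(x,v)))
E
python3 prof.py top0 top6 top13 top15
```

```text
top0
130:212 131:212 132:212 133:212 134:212 135:212 136:212 137:212 138:212 139:212 140:212 141:212 142:212 143:211 144:208 145:206 146:204 147:203 148:203 149:205 150:208 151:211 152:213 153:215 154:216 155:216 156:216 157:216 158:216 159:216 160:216 161:216 162:216 163:215 164:214 165:212 166:210 167:210 168:210 169:211 170:211 171:212 172:212 173:212 174:212 175:212
top6
130:241 131:241 132:241 133:241 134:241 135:241 136:241 137:241 138:241 139:241 140:241 141:241 142:241 143:240 144:239 145:238 146:237 147:236 148:236 149:237 150:239 151:240 152:242 153:242 154:243 155:243 156:243 157:243 158:243 159:243 160:243 161:243 162:243 163:242 164:242 165:241 166:240 167:240 168:240 169:240 170:241 171:241 172:241 173:241 174:241 175:241
top13
130:243 131:243 132:243 133:243 134:243 135:243 136:244 137:246 138:248 139:250 140:252 141:253 142:253 143:253 144:251 145:249 146:246 147:244 148:243 149:243 150:244 151:245 152:246 153:246 154:247 155:247 156:247 157:247 158:247 159:247 160:247 161:247 162:247 163:247 164:246 165:245 166:245 167:244 168:245 169:245 170:245 171:245 172:245 173:245 174:245 175:245
top15
130:240 131:239 132:239 133:239 134:239 135:239 136:239 137:239 138:240 139:240 140:241 141:242 142:244 143:247 144:250 145:251 146:252 147:252 148:251 149:248 150:245 151:241 152:239 153:239 154:239 155:241 156:243 157:244 158:244 159:244 160:244 161:244 162:244 163:244 164:243 165:242 166:242 167:241 168:242 169:242 170:242 171:242 172:242 173:242 174:242 175:242
```

Rubber bar back edge moved 150.5 → 155.2, i.e. ~4.7 mm pressed at tip x = 38.1 (zero at 33.4). The force agrees (6.4 N spring + ~3 N friction). Need about 3.4 mm more.

```bash
W='from mv import *
where()'
python3 -m crank '[[0.0004,0.0002,0,0,0,0,0],[0.0009,0.0005,0,0,0,0,0]]' >/dev/null; python3 -c "$W"
python3 -m crank '[[0.0004,0.0002,0,0,0,0,0],[0.0009,0.0005,0,0,0,0,0]]' >/dev/null; python3 -c "$W"
python3 -m crank '[[0.0004,0.0002,0,0,0,0,0],[0.0009,0.0005,0,0,0,0,0]]' >/dev/null; python3 -c "$W"
python3 - <<'E'
from mv import *
save('top','top16')
E
python3 prof.py top16
```

```text
t 23.15 chamber [39.  -2.2] z 38.8 tilt 59.8 yaw -0.05 width 0.2
F chamber [-10.24  -0.04   0.64] q [-0.28  0.72 -0.03 -0.9  -1.51 -2.3 ]
t 23.4 chamber [39.9 -2.2] z 38.8 tilt 59.8 yaw -0.06 width 0.5
F chamber [-10.56   0.58  -0.12] q [-0.27  0.72 -0.03 -0.9  -1.51 -2.3 ]
t 23.65 chamber [40.8 -2.2] z 38.8 tilt 59.8 yaw -0.06 width 1.0
F chamber [-11.2    0.63   2.64] q [-0.27  0.72 -0.03 -0.9  -1.5  -2.3 ]
top16
130:244 131:242 132:241 133:240 134:240 135:240 136:240 137:240 138:240 139:240 140:240 141:240 142:241 143:242 144:244 145:246 146:249 147:251 148:252 149:252 150:252 151:250 152:247 153:244 154:241 155:240 156:240 157:241 158:243 159:244 160:244 161:245 162:245 163:244 164:243 165:243 166:242 167:242 168:242 169:242 170:242 171:243 172:243 173:243 174:243 175:243
```

About 7.3 mm. A further 0.7 mm, then hold about 1 s.

```bash
python3 -m crank '[[0.0003,0.0002,0,0,0,0,0],[0.0006,0.00035,0,0,0,0,0],[0.0006,0.00035,0,0,0,0,0],[0.0006,0.00035,0,0,0,0,0],[0.0006,0.00035,0,0,0,0,0],[0.0006,0.00035,0,0,0,0,0],[0.0006,0.00035,0,0,0,0,0],[0.0006,0.00035,0,0,0,0,0],[0.0006,0.00035,0,0,0,0,0],[0.0006,0.00035,0,0,0,0,0]]'
python3 - <<'E'
from mv import *
where();save('top','top17')
E
python3 prof.py top17
```

```text
t: 24.95
eef_pos: [0.5223, 0.0358, 0.0388]
ee_rot: [1.569, 0.527, 1.743]
force: [0.7, -11.3, 2.2]
width: 0.0006
t 24.95 chamber [41.4 -2.2] z 38.8 tilt 59.8 yaw -0.06 width 0.6
F chamber [-11.23   1.27   2.16] q [-0.27  0.71 -0.03 -0.9  -1.5  -2.3 ]
top17
130:245 131:243 132:242 133:241 134:240 135:240 136:240 137:240 138:240 139:240 140:240 141:240 142:240 143:241 144:243 145:245 146:248 147:250 148:252 149:252 150:252 151:251 152:249 153:246 154:242 155:240 156:239 157:240 158:242 159:244 160:244 161:245 162:244 163:244 164:243 165:243 166:242 167:242 168:242 169:242 170:243 171:243 172:243 173:243 174:243 175:243
```

Compression ≈ 8 mm (edge shift ~7.8, tip 8.0), held ~1 s at 11 N, of which ~8 N is spring. Drawing straight back, slowly at first.

```bash
python3 -m crank '[[-0.0017,-0.001,0,0,0,0,0],[-0.0035,-0.002,0,0,0,0,0],[-0.0052,-0.003,0,0,0,0,0],[-0.0069,-0.004,0,0,0,0,0],[-0.0087,-0.005,0,0,0,0,0],[-0.0104,-0.006,0,0,0,0,0],[-0.013,-0.0075,0,0,0,0,0],[-0.0165,-0.0095,0,0,0,0,0],[-0.02,-0.0115,0,0,0,0,0],[-0.024,-0.0139,0,0,0,0,0]]'
python3 - <<'E'
from mv import *
where();save('top','top18');f=save('wrist','wrist18')
E
python3 prof.py top18
```

```text
t: 26.25
eef_pos: [0.5266, 0.0101, 0.039]
ee_rot: [1.571, 0.524, 1.744]
force: [0.1, 0.3, 0.8]
width: -0.0002
t 26.25 chamber [15.4 -2.1] z 39.0 tilt 60.0 yaw -0.02 width -0.2
F chamber [ 0.29 -0.13  0.79] q [-0.31  0.73  0.   -0.88 -1.54 -2.3 ]
top18
130:236 131:236 132:236 133:236 134:237 135:238 136:239 137:241 138:243 139:246 140:249 141:250 142:251 143:250 144:248 145:245 146:241 147:238 148:236 149:236 150:238 151:239 152:240 153:241 154:242 155:242 156:242 157:242 158:242 159:242 160:242 161:242 162:242 163:241 164:241 165:240 166:239 167:239 168:239 169:239 170:239 171:239 172:239 173:240 174:240 175:240
```

View pics/wrist18.png

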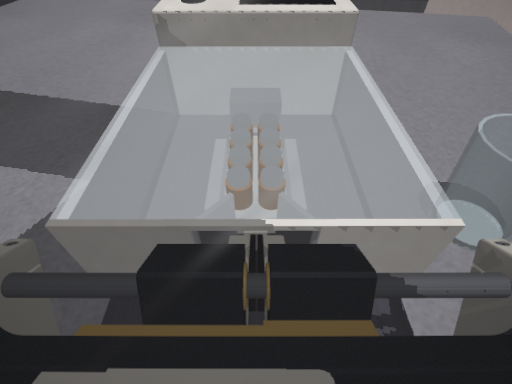

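Rack back at the free stop (lug ~30 mm inside), straight. Continue out.

```bash
python3 -m crank '[[-0.006,-0.0035,0,0,0,0,0],[-0.012,-0.007,0,0,0,0,0],[-0.02,-0.0115,0,0,0,0,0],[-0.03,-0.0173,0,0,0,0,0],[-0.042,-0.0242,0,0,0,0,0],[-0.056,-0.0323,0,0,0,0,0],[-0.074,-0.0427,0,0,0,0,0],[-0.09,-0.052,0,0,0,0,0],[-0.105,-0.0606,0,0,0,0,0],[-0.105,-0.0606,0,0,0,0,0]]'
python3 - <<'E'
from mv import *
where();save('top','top19');f=save('wrist','wrist19')
a=cv2.imread('pics/top19.png'); cv2.imwrite('pics/t19c.png',cv2.resize(a[140:255,180:395],None,fx=3.7,fy=3.7,interpolation=cv2.INTER_CUBIC))
E
```

```text
t: 27.6
eef_pos: [0.5476, -0.1102, 0.0387]
ee_rot: [1.571, 0.524, 1.743]
force: [0.9, 0.6, -0.1]
width: 0.0001
t 27.6 chamber [-106.8   -2. ] z 38.7 tilt 60.0 yaw -0.09 width 0.1
F chamber [ 0.42 -0.97 -0.06] q [-0.44  0.81  0.18 -0.79 -1.68 -2.3 ]
```

View pics/wrist19.png

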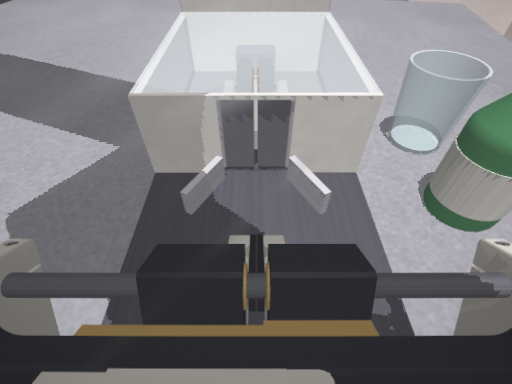

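View pics/t19c.png

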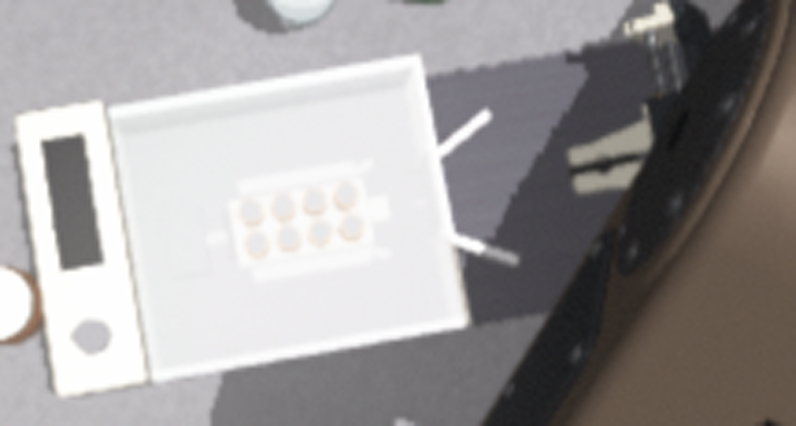

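Both leaves look closed (panels at (238,133) and (272,133), gap at 256); top view shows the rack in the lane at (300,220). Moving clear for the final check.

```bash
python3 -m crank '[[-0.03,0,0,0,0,0,0],[-0.06,0,0,0,0,0,0],[-0.1,0,0,0,0,0,0],[-0.14,0,0,0,0,0,0],[-0.14,0,0,0,0,0,0],[-0.14,0,0,0,0,0,0]]'
python3 - <<'E'
from mv import *
where();save('top','top20');f=save('wrist','wrist20');save('scene','scene20')
a=cv2.imread('pics/top20.png'); b=cv2.imread('pics/top0.png')
d=np.zeros_like(a)
cv2.imwrite('pics/t20c.png',cv2.resize(np.vstack([a[100:250,160:320],b[100:250,160:320]]),None,fx=2,fy=2,interpolation=cv2.INTER_CUBIC))
a=cv2.imread('pics/wrist20.png');cv2.imwrite('pics/w20c.png',cv2.resize(a[20:220,160:360],None,fx=3,fy=3,interpolation=cv2.INTER_CUBIC))
E
```

```text
t: 28.45
eef_pos: [0.5681, -0.227, 0.1088]
ee_rot: [1.571, 0.523, 1.744]
force: [0.1, 0.6, 0.1]
width: 0.0002
t 28.45 chamber [-225.4   -2. ] z 108.8 tilt 60.1 yaw 0.01 width 0.2
F chamber [ 0.62 -0.16  0.07] q [-0.55  0.84  0.43 -0.76 -1.91 -2.39]
```

View pics/w20c.png

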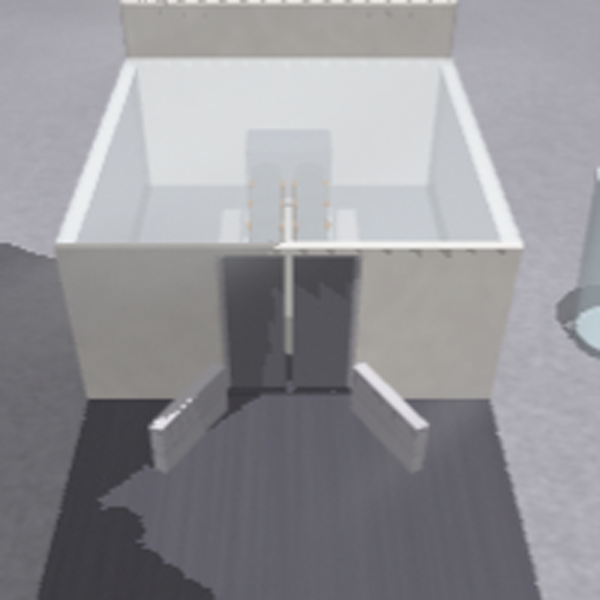

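View pics/t20c.png

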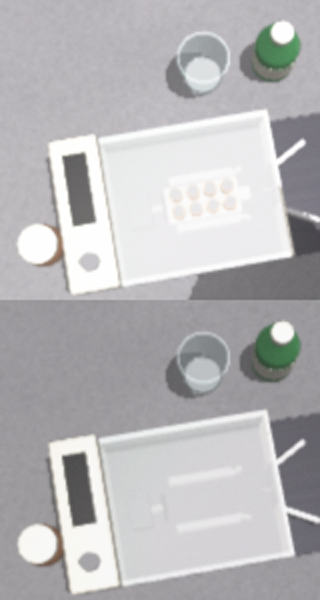

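View pics/scene20.png

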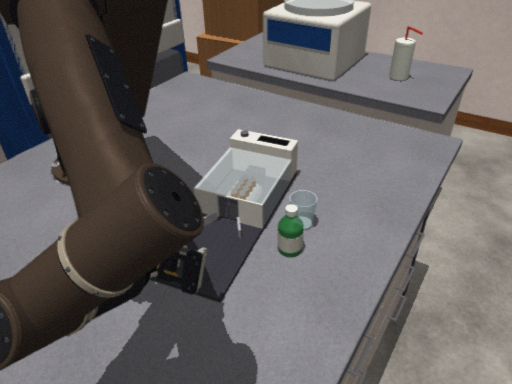

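Doors are both flat in the doorway (gap at (290,330) in the crop), the rack is in the lane, and the bottle, beaker and jar are where they stood. Handing in.

```bash
python3 -c "
from station import job_done
print(job_done())"
```

```text
the job is handed in; nothing more can be done
None
```

The vial rack is in the drying chamber with both doors closed behind it. The job was handed in at about 28.6 s of the 72 s.

- **Loading:** I gripped the lug, straightened the rack on the shelf and slid its nose through the doors into the guides. I then released the lug and pushed with closed fingers.
- **Stop:** It was pressed in about 8 mm: 8.0 mm by fingertip travel, about 7.8 mm by the rubber face's shift in the top view. It was held about 1 s at about 11 N, of which I put roughly 3 N down to friction. I then drew straight back.
- **One thing went wrong:** at a 45° tilt the first push met hard resistance just as the stop was reached, peaking at about 11 N. I think the gripper's body touched the lintel, since the stop hardly gave. I backed off, tilted to 60° and finished with the expected soft, spring-like force.
- **Last checks:**
  - The rack is straight in the lane, with its lug about 30 mm inside the doorway.
  - Both leaves look flat and closed in the pictures; I had no joint reading to confirm it.
  - The bottle, beaker and jar look unmoved against the first top picture.
  - The arm was clear of everything, with force readings near zero.
- **Disagreement:** my chamber position from the top camera was about 2 mm off sideways compared with the wrist camera. I corrected for it.

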